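Build up the die under a hand forming press and bring the punch home

ROBOT

A 6-joint arm with a two-finger parallel gripper is mounted at the origin on a cart in front of the work surface, level with it; the furniture and walls round the work are solid. World frame = base frame: x ahead of the robot, y to its left, z up, the work surface at z = 0. Lengths are in m, angles in rad, forces in N, time in s.
With the tool pointing down it reaches from about 0.375 to 0.975 m from the base axis. Payload 3.8 kg.
Tool frame: the origin (TCP) lies at the very end of the fingers, on their centre line; the grasp point (between the pads) lies 19 mm behind it; z points along the fingers, y is the direction in which the jaws open and shut (so a half turn about z gives the same grasp; the last joint's range is limited). The gripper opens to 85 mm and grips with 20 to 120 N. Pads are 22 mm wide; open, the fingers measure 114 mm over their backs; the gripper's body (76 mm by 85 mm) begins 54 mm behind the grasp point. The pads swing forward as they close: fully open they stand 13 mm farther back than shut.
Start: joints at [1.088, 0.264, 1.604, -0, 1.274, -0.037], TCP at [0.291, 0.609, 0.231] pointing down, gripper open.
Joint ranges: [-2.63, 2.63], [-0.94, 2.18], [0.31, 2.57], [-1.31, 4.45], [0, 2.66], [-2.55, 2.55]. Speed limits (rad/s): [2.57, 2.57, 3.14, 3.14, 3.14, 3.14].

INTERFACE

Orientations are given as a rotation vector (axis times angle).
In Python, from workcell import status, read_camera, camera_info, order gives the robot as it stands.
- The arm moves only by the tool move_arm, never from a script. Its argument "deltas" is a list of rows, each a list of 3 entries, a list of its own where there are three numbers: the turn, a rotation vector about the world's x, y, z as a fraction of full scale, then the shift along the world's x, y, z as a fraction of full scale, then the closure, from -1 (fully open) to 1 (shut), so that 0 is half open. A call has 1 to 20 rows; each row is the pose to reach, as a shift and turn from the pose commanded when the call began; what a row does not reach only later rows make up. Full scale, the value 1, is 0.1 m for a shift and pi/2 rad for a turn. A row lasts 1/8 s, in which the tool goes at most 62.5 mm and 10.7 degrees, less where a joint would pass 70% of its speed; a pose out of reach is approached as far as the arm can. A call with a number of a shift or a turn outside -1 to 1 is refused whole. A call with a gripper value outside its range is refused whole. The fingers move at their own pace and stop on an object; "grip_force" is the grip in N (left out, the last holds). Time passes only in rows, so rows that repeat a pose let the fingers close. It gives the time, the measured TCP pose, the force and the opening at its end, in the units of the state.
- status.read_state(): the state, without advancing time (a new reading comes with each control period).
- read_camera(name): name is "side" or "top"; returns (picture, depth): 420x560x3 uint8, red, green, blue; 420x560 float32, m along the optical axis (not along the pixel's ray), 0 where there is no reading.
- camera_info(name): a dict with "K" (3x3 intrinsics, pixels), "R" (3x3) and "t" (3): a world point X has camera coordinates R X + t. Camera axes: x right, y down, z forward; pixel columns grow to the right and rows downward; lengths in m; the calibration is good to about 2 mm. A picture is of the moment at which its call begins. camera_info takes no time and is no camera call.
- order.finish_job(): hands the job in, once; it reports no verdict.
The state is a dict: "time": time; "q": joint angles; "joint_vel": joint speeds; "joint_torque": joint torques, N m; "tool_pos": TCP position; "tcp_rot": TCP orientation; "wrist_force": force on the tool from outside, world axes, zero at the start; "torque": the same for the moment, N m; "width": opening from 0.0 (shut) to 1.0 (fully open).
Only numpy, scipy, OpenCV 4.12 (cv2) and the standard library are available. Lean on these libraries where they do the work, as an engineer would, in place of code of your own. Each camera call takes 0.05 s, during which the arm holds its last target. There are 200 camera calls.

TASK

Build up the bed of the hand press so that its punch can reach the die: stack the large packing plate on the platen under the punch, then the small plate, then the square die with its pocket up, each flat, centred and square on the one beneath with the two plates lying the same way and nothing overhanging. With the stack complete and the head still raised, push the press head down by its knob until the punch is fully home in the die's pocket, and leave it down. Do not shift or knock over the bottle, bur stand, graver jar or cup.

Things in the scene. Friction and masses are not known exactly. Their poses are not given: they have to be found in the camera images.
- press_platen (a point): Centre of the press's level steel platen, in its top face right under the punch, 16 mm above the bench; 136 (x) by 126 mm. z up; x points from the open front (left of the robot's view) to the column, 30 mm thick (foot 62, head 54), 95 mm behind, 311 mm high. Raised, punch tip 174 (166 at least) and its 34 mm wide arm 204 mm above the platen: no room for a hand pointing straight down; lean it 30 to 45 degrees.
- press_head (a joint): How far the press head has slid down its column, m: 0 raised (may start up to 8 mm down), 0.127 lower stop. No spring: friction holds it where it is left; pushing it down takes about 6 to 8 N. Punch 20 mm in diameter, ball-ended. On the finished stack the punch tip is level with the die's top at 0.104 and fully home on the pocket's floor at about 0.116.
- press_knob (a point): Centre of the top of the round black knob (38 mm wide) on the press head, right above the punch; 280 mm above the bench with the head raised; it moves down with the head.
- plate_large_mid (a point): Centre (half-way up) of the large packing plate, a plain aluminium block 100 mm along its x, 68 mm along its y, 20 mm high, 0.26 to 0.45 kg. Like the other two it can be set down level by a leaning hand only if it was grasped with the same lean.
- plate_small_mid (a point): Centre (half-way up) of the small packing plate, a plain aluminium block 70 mm along its x, 50 mm along its y, 20 mm high, 0.14 to 0.24 kg.
- die_mid (a point): Centre (half-way up) of the die, a plain steel block 36 mm square and 30 mm high with one round pocket 25 mm wide and 12 mm deep in the middle of its top face (it starts pocket up); 0.18 to 0.31 kg. Not to be confused with the brass doming block, a 50 mm cube that stays where it is.
- flux_bottle: Bystander: white plastic bottle 144 mm high, 36 by 51 mm, standing beside the press on the robot's side; origin at the centre of its underside.
- bur_ring_ivory: Bystander: round ivory bur stand, 52 mm wide, 58 mm high with its burs, at the back left; origin at the centre of its underside.
- graver_jar: Bystander: glass jar of gravers, 66 mm wide, 169 mm high, behind the press; origin at its underside.
- scrap_cup: Bystander: milky plastic cup, 73 mm wide, 60 mm high, on the robot's side of the press; origin at the centre of its underside.
Things that resemble listed ones, but are neither listed nor needed, are in the scene too. Leave any black or yellow look-alike of the part that bears plate_small_mid alone.

How it is judged:
By the outcome, as a careful person would: the job done as asked, in the order asked, and still so for the second after the job is handed in, with the robot touching nothing.
It also fails if it takes over 72 s, if anything falls off the work surface, if the arm or the gripper's body presses on something with over 40 N, if the wrist force passes 120 N, or if a joint passes its speed limit or range.

## Working session

There is one attempt and no reset: what is moved stays moved. The work goes in short steps, Python scripts to look and compute and a tool call to move; the robot and the scene stay as the last step left them, time stands still between calls to the robot, and variables do not carry over. Pictures are saved under pics/ and viewed, about 8 in all and at most 12, crops included, and the job is handed in when it is done.

Besides the shell and the picture viewer there is one more tool, called after ">>>" as name([rows], argument=value, ...), one row to a line, values as JSON. move_arm: Moves the arm, as the interface text tells. Its arguments: {"type":"object","properties":{"deltas":{"type":"array","items":{"type":"array"}},"grip_force":{"type":"number"}},"required":["deltas"]}

```bash
mkdir -p pics; ls; cat > h.py <<'E'
import numpy as np, cv2
from workcell import status, read_camera, camera_info, order
def snap(n,tag):
    im,d=read_camera(n); cv2.imwrite(f'pics/{tag}.png',im[:,:,::-1]); np.savez(f'pics/{tag}.npz',im=im,d=d); return im,d
def cloud(n,d):
    c=camera_info(n);K,R,t=map(np.array,(c['K'],c['R'],c['t']))
    v,u=np.mgrid[:d.shape[0],:d.shape[1]]
    P=np.stack([(u-K[0,2])/K[0,0]*d,(v-K[1,2])/K[1,1]*d,d],-1)
    W=(P-t.ravel())@R; W[d==0]=np.nan; return W
def proj(n,X):
    c=camera_info(n);K,R,t=map(np.array,(c['K'],c['R'],c['t']))
    p=(np.array(X)@R.T+t.ravel())@K.T; return p[...,:2]/p[...,2:]
E
python3 - <<'E'
from h import *
print(status.read_state())
for n in('top','side'):
    snap(n,n+'0'); c=camera_info(n); print(n,c, 'campos',-np.array(c['R']).T@np.array(c['t']).ravel())
E
```

```text
pics
{'time': 0.0, 'q': array([ 1.08811014e+00,  2.64815743e-01,  1.60537102e+00, -2.24180483e-05,
        1.27369599e+00, -3.69073790e-02]), 'joint_vel': array([ 0.00035964, -0.00123064, -0.00161535,  0.00021025,  0.00029735,
        0.00154816]), 'joint_torque': array([ 2.60794252e-03, -5.15118062e+01, -3.67304385e+01,  1.14694722e-04,
        1.28174003e-02,  9.49342706e-06]), 'tool_pos': array([0.29070748, 0.60838286, 0.22992146]), 'tcp_rot': array([-0.69430827, -3.06332538,  0.00348459]), 'wrist_force': array([ 0.49453135, -0.20813281,  0.49228138]), 'torque': array([ 0.03381133, -0.00643593,  0.06068299]), 'width': 0.9994450190531918}
top {'K': array([[453.51393579,   0.        , 270.37473001],
       [  0.        , 453.51393579, 209.34505616],
       [  0.        ,   0.        ,   1.        ]]), 'R': array([[-0.07117008, -0.99746063, -0.00266749],
       [-0.97520412,  0.07014337, -0.20989719],
       [ 0.20955129, -0.01233705, -0.97771982]]), 't': array([0.04764755, 0.58887133, 1.23857034])} campos [0.31811682 0.02150144 1.33470431]
side {'K': array([[386.9988138 ,   0.        , 280.19287443],
       [  0.        , 386.9988138 , 213.71853621],
       [  0.        ,   0.        ,   1.        ]]), 'R': array([[-0.99931301,  0.03694558, -0.00292034],
       [ 0.01715997,  0.3914221 , -0.92005124],
       [-0.03284874, -0.91946929, -0.39178718]]), 't': array([0.56486306, 0.13765943, 1.1745653 ])} campos [0.60069577 1.00522458 0.58848294]
```

View pics/top0.png

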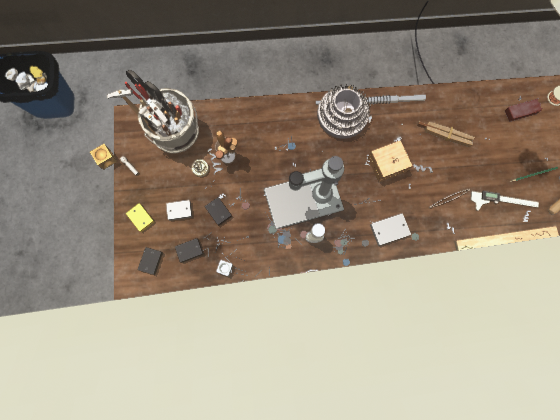

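View pics/side0.png

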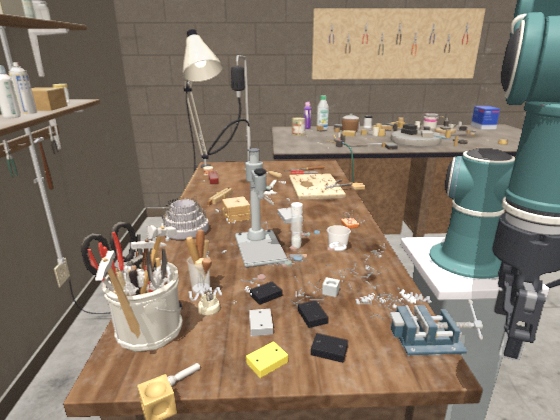

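The top view shows the press at about (310,195) with its knob at (296,180). The silver small plate is at (178,210), the large plate at (391,230) and the die at (224,268).

Things that could be mistaken for the parts:
- **Small plate:** black look-alikes at (219,211), (189,250) and (150,261), and a yellow one at (140,217).
- **Die:** the brass cube at (392,159).

I choose the silver/steel parts and check them in a crop.

```bash
cat > m.py <<'E'
from h import *
def top_rect(W,im,px,zt,tol=.006,r=40):
    u,v=px; m=np.zeros(W.shape[:2],np.uint8); z=W[...,2]
    m[(abs(z-zt)<tol)]=255
    k=np.zeros_like(m); k[max(0,v-r):v+r,max(0,u-r):u+r]=1; m*=k
    n,l=cv2.connectedComponents(m); 
    w=l[v-3:v+4,u-3:u+4]; w=w[w>0]
    if len(w)==0: return None
    s=l==np.bincount(w).argmax(); P=W[s]
    rect=cv2.minAreaRect((P[:,:2]*1000).astype(np.float32))
    return rect,len(P),np.median(P[:,2]),P[:,:2].mean(0)
E
python3 - <<'E'
from m import *
f=np.load('pics/top0.npz'); im,d=f['im'],f['d']; W=cloud('top',d)
for nm,px,z in [('small',(178,210),.02),('large',(391,230),.02),('die',(224,268),.03),('brass',(392,159),.05),('blackA',(219,211),.02),('blackB',(189,250),.02),('knob',(296,180),.28),('platen',(290,205),.016),('bottle',(316,232),.144),('colhead',(334,166),.32)]:
    print(nm,W[px[1],px[0]].round(3),top_rect(W,im,px,z,.006 if nm!='platen' else .004,60))
f2=np.load('pics/side0.npz'); W2=cloud('side',f2['d'])
for nm,px,z in [('small',(262,318),.02),('large',(290,213),.02),('die',(331,284),.03),('knob',(258,174),.28),('platen',(265,250),.016)]:
    print('S',nm,W2[px[1],px[0]].round(3),top_rect(W2,f2['im'],px,z,.006 if nm!='platen' else .004,60))
for n,(u,v) in [('jar',(228,155)),('bur',(200,167)),('cup',(312,272))]: print(n,W[v,u].round(3))
a=cv2.resize(im[130:290,120:430],None,fx=2.55,fy=2.55,interpolation=cv2.INTER_CUBIC)
cv2.imwrite('pics/crop1.png',a[:,:,::-1])
E
```

```text
small [0.617 0.278 0.02 ] (((619.3876953125, 277.08599853515625), (51.119483947753906, 70.94841003417969), 4.667397975921631), 389, np.float64(0.019646580314769842), array([0.61878136, 0.27696948]))
large [ 0.513 -0.344  0.021] (((515.8927001953125, -343.4942321777344), (68.30958557128906, 102.6312484741211), 13.983513832092285), 775, np.float64(0.02007601953782883), array([ 0.51578578, -0.34277672]))
die [0.437 0.15  0.023] (((437.0030517578125, 149.81094360351562), (36.05147171020508, 35.9012451171875), 66.63610076904297), 102, np.float64(0.028972655025963703), array([0.43702306, 0.14992304]))
brass [ 0.717 -0.362  0.06 ] (((725.00439453125, -355.6815185546875), (0.0, 0.0), 0.0), 1, np.float64(0.05544394941694143), array([ 0.72500438, -0.35568153]))
blackA [0.606 0.157 0.018] (((607.500244140625, 161.19696044921875), (70.77482604980469, 49.733604431152344), 32.164188385009766), 380, np.float64(0.019848281974133034), array([0.60699052, 0.16137269]))
blackB [0.496 0.25  0.019] (((496.7801208496094, 251.4493865966797), (50.75201416015625, 69.505615234375), 16.836814880371094), 411, np
[... 1116 characters left out ...]
4, -0.33682983]))
S die [0.436 0.139 0.014] (((437.5536804199219, 152.8388671875), (40.388389587402344, 35.11337661743164), 66.9549789428711), 108, np.float64(0.028747544323383153), array([0.4382942 , 0.15398345]))
S knob [ 0.625 -0.044  0.264] (((616.457275390625, -57.93931198120117), (20.702260971069336, 29.9550724029541), 24.870628356933594), 16, np.float64(0.2743249982162543), array([ 0.61814474, -0.05738737]))
S platen [ 0.61  -0.054  0.016] (((627.7752075195312, -90.95790100097656), (127.90415954589844, 216.0993194580078), 11.305521011352539), 1110, np.float64(0.0156649216383492), array([ 0.62492779, -0.06995027]))
jar [0.754 0.116 0.09 ]
bur [0.749 0.209 0.011]
cup [0.324 0.013 1.245]
```

View pics/crop1.png

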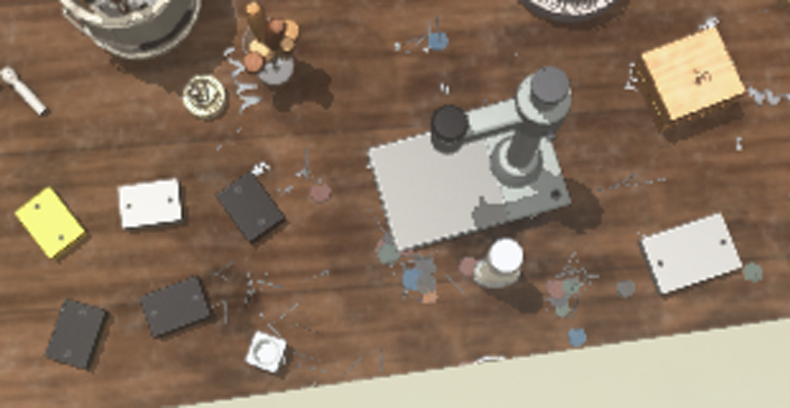

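The crop confirms the choices: plain silver small plate, silver large plate, and steel die with its pocket up. The press opens toward +y. Before moving I check wrist solutions and obstacles.

```bash
cat > ori.py <<'E'
from h import *
from scipy.spatial.transform import Rotation as Ro
D=np.deg2rad
def goal(daz,lean,s=1):
    d=np.array([np.cos(D(daz)),np.sin(D(daz)),0]); z=np.sin(D(lean))*d+np.array([0,0,-np.cos(D(lean))])
    y=s*np.array([-d[1],d[0],0]); return Ro.from_matrix(np.stack([np.cross(y,z),y,z],1))
def wrist(q1,q23,R):
    e=(Ro.from_euler('ZY',[q1,q23]).inv()*R*Ro.from_euler('Z',-np.pi/2)).as_euler('ZYZ'); return e
E
python3 - <<'E'
from ori import *
s=status.read_state(); print(wrist(s['q'][0],s['q'][1]+s['q'][2],Ro.from_rotvec(s['tcp_rot'])))
for nm,P,daz in [('large',(.516,-.343),-76),('press',(.618,-.06),-78.6),('small',(.619,.277),-86.3),('die',(.437,.15),-113.4),('die2',(.437,.15),-23.4)]:
  for sg in(1,-1):
    R=goal(daz,40,sg); w=np.array(P)-.25*R.as_matrix()[:2,2]
    q1=np.arctan2(w[1],w[0]); print(nm,sg,q1.round(2),np.hypot(*w).round(2),[wrist(q1,a,R).round(2) for a in(1.6,2.0)])
f=np.load('pics/side0.npz'); W=cloud('side',f['d'])
for n,(u,v) in dict(cup=(338,230),cupr=(349,229),vise=(430,320),bar=(478,330),visel=(400,325)).items(): print(n,W[v,u].round(3))
for daz in(-76,):print((goal(daz,40,1)*Ro.from_rotvec(s['tcp_rot']).inv()).as_rotvec()/(np.pi/2),(goal(daz,40,-1)*Ro.from_rotvec(s['tcp_rot']).inv()).as_rotvec()/(np.pi/2))
E
```

```text
[ 2.70903946e-05  1.27370463e+00 -3.69187012e-02]
large 1 -0.37 0.51 [array([-0.61,  1.17, -0.48]), array([-0.77,  0.85, -0.18])]
large -1 -0.37 0.51 [array([-0.61,  1.17,  2.66]), array([-0.77,  0.85,  2.96])]
press 1 0.16 0.59 [array([-0.7 ,  1.53, -0.01]), array([-0.75,  1.23,  0.26])]
press -1 0.16 0.59 [array([-0.7 ,  1.53,  3.13]), array([-0.75,  1.23, -2.88])]
small 1 0.62 0.75 [array([-0.61,  1.89,  0.46]), array([-0.58,  1.56,  0.69])]
small -1 0.62 0.75 [array([-0.61,  1.89, -2.68]), array([-0.58,  1.56, -2.45])]
die 1 0.54 0.58 [array([-0.45,  2.09,  0.83]), array([-0.39,  1.73,  1.  ])]
die -1 0.54 0.58 [array([-0.45,  2.09, -2.31]), array([-0.39,  1.73, -2.14])]
die2 1 0.64 0.36 [array([-0.63,  1.22, -0.4 ]), array([-0.78,  0.91, -0.1 ])]
die2 -1 0.64 0.36 [array([-0.63,  1.22,  2.74]), array([-0.78,  0.91,  3.04])]
cup [ 0.372 -0.127  0.045]
cupr [ 0.342 -0.1    0.061]
vise [0.27  0.369 0.074]
bar [0.157 0.36  0.037]
visel [0.331 0.369 0.063]
[-0.35448104 -0.29108211 -0.53663096] [-0.34695494  0.42743573  1.36824813]
```

>>> move_arm([
  [[-0.06,-0.05,-0.09],[0.2,-0.15,0.05],-1],
  [[-0.12,-0.1,-0.18],[0.4,-0.3,0.1],-1],
  [[-0.18,-0.15,-0.27],[0.6,-0.5,0.15],-1],
  [[-0.24,-0.195,-0.36],[0.8,-0.7,0.2],-1],
  [[-0.3,-0.245,-0.45],[0.9,-0.85,0.25],-1],
  [[-0.354,-0.291,-0.537],[1.0,-1.0,0.3],-1],
  [[-0.354,-0.291,-0.537],[1.0,-1.0,0.3],-1],
], grip_force=60)

```text
time: 0.98
tool_pos: [0.3913, 0.5088, 0.2585]
tcp_rot: [1.557, 1.997, -0.57]
wrist_force: [-0.2, 1.0, -1.1]
width: 0.998
```

>>> move_arm([
  [[0,0,0],[0.4,-0.5,0],-1],
  [[0,0,0],[0.7,-1.0,0],-1],
])

```text
time: 1.23
tool_pos: [0.4615, 0.409, 0.261]
tcp_rot: [1.555, 2.001, -0.562]
wrist_force: [1.2, -0.8, -0.1]
width: 1.004
```

>>> move_arm([
  [[0,0,0],[0.15,-0.5,0],-1],
  [[0,0,0],[0.3,-1.0,0],-1],
])

```text
time: 1.48
tool_pos: [0.4912, 0.3077, 0.2615]
tcp_rot: [1.557, 2.0, -0.562]
wrist_force: [0.4, -0.8, -0.3]
width: 1.001
```

>>> move_arm([
  [[0,0,0],[0,-0.5,0],-1],
  [[0,0,0],[0,-1.0,0],-1],
])

```text
time: 1.72
tool_pos: [0.4907, 0.2077, 0.2614]
tcp_rot: [1.558, 2.0, -0.562]
wrist_force: [-0.6, 0.1, 1.2]
width: 0.999
```

>>> move_arm([
  [[0,0,0],[-0.1,-0.5,0],-1],
  [[0,0,0],[-0.1,-1.0,0],-1],
])

```text
time: 1.98
tool_pos: [0.4801, 0.1079, 0.2613]
tcp_rot: [1.557, 2.0, -0.561]
wrist_force: [0.1, -0.2, -0.8]
width: 1.002
```

>>> move_arm([
  [[0,0,0],[-0.1,-0.5,0],-1],
  [[0,0,0],[-0.1,-1.0,0],-1],
])

```text
time: 2.22
tool_pos: [0.4701, 0.0081, 0.2613]
tcp_rot: [1.556, 2.0, -0.561]
wrist_force: [1.4, 0.1, -0.1]
width: 1.0
```

>>> move_arm([
  [[0,0,0],[0,-0.5,0],-1],
  [[0,0,0],[0,-1.0,0],-1],
])

```text
time: 2.48
tool_pos: [0.4707, -0.0918, 0.2615]
tcp_rot: [1.556, 1.999, -0.56]
wrist_force: [0.4, 0.2, 0.4]
width: 0.998
```

>>> move_arm([
  [[0,0,0],[0.1,-0.5,0],-1],
  [[0,0,0],[0.1,-1.0,0],-1],
])

```text
time: 2.72
tool_pos: [0.4813, -0.1918, 0.2619]
tcp_rot: [1.556, 1.998, -0.56]
wrist_force: [0.6, 0.2, -0.0]
width: 1.002
```

>>> move_arm([
  [[0,0,0],[0.15,-0.5,0],-1],
  [[0,0,0],[0.3,-1.0,0],-1],
])

```text
time: 2.98
tool_pos: [0.5112, -0.2919, 0.2621]
tcp_rot: [1.556, 1.997, -0.561]
wrist_force: [0.2, 0.4, -0.5]
width: 1.003
```

>>> move_arm([
  [[0,0,0],[0.0,-0.3,-0.5],-1],
  [[0,0,0],[0.0,-0.56,-1.0],-1],
  [[0,0,0],[0.0,-0.56,-1.0],-1],
])

```text
time: 3.35
tool_pos: [0.5068, -0.3466, 0.1561]
tcp_rot: [1.563, 2.004, -0.569]
wrist_force: [0.0, 0.0, 0.1]
width: 1.002
```

```bash
python3 - <<'E'
from ori import *
s=status.read_state(); print(s['q'].round(2),s['tool_pos'].round(4)); im,d=snap('top','top1'); 
print(s['tcp_rot'], goal(-76,40).as_rotvec())
print(proj('top',s['tool_pos']))
a=cv2.resize(im[150:290,290:450],None,fx=4,fy=4,interpolation=cv2.INTER_CUBIC)
cv2.imwrite('pics/c2.png',a[:,:,::-1])
W=cloud('top',d)
from m import top_rect
print(top_rect(W,im,(391,230),.02,.006,60))
E
```

```text
[-0.33  0.04  2.17 -0.92  0.74  0.06] [ 0.5068 -0.3466  0.1561]
[ 1.56250056  2.00369048 -0.56892603] [ 1.5594687   1.99602892 -0.56760019]
[405.65826842 223.56506536]
None
```

View pics/c2.png

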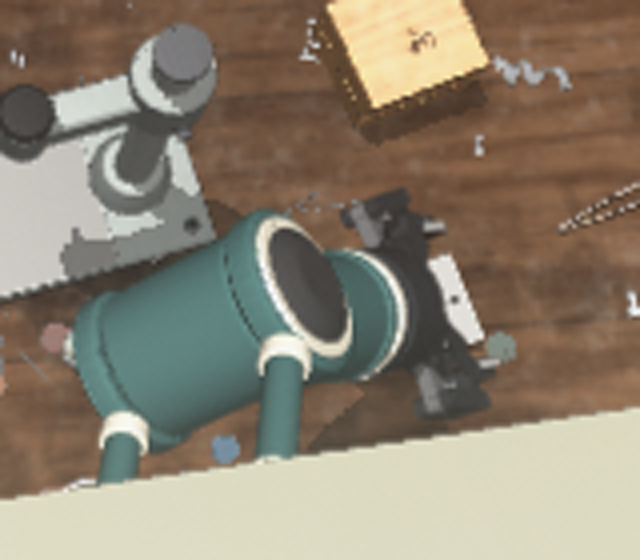

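The hand is above the large plate with the jaws across it. The teal wrist link at crop (200,320) passes over the bottle, so I check that clearance.

```bash
python3 - <<'E'
from ori import *
s=status.read_state(); print(s['q'].round(3),s['tool_pos'].round(4))
f=np.load('pics/top1.npz'); W=cloud('top',f['d'])
for cx,cy in [(150,330),(200,330),(250,330),(110,310),(130,400),(120,360),(100,330),(310,280),(370,310)]:
    u,v=290+cx//4,150+cy//4; print((cx,cy),W[v,u].round(3))
im,d=snap('side','side1')
a=cv2.resize(im[120:290,180:420],None,fx=3.3,fy=3.3,interpolation=cv2.INTER_CUBIC); cv2.imwrite('pics/c3.png',a[:,:,::-1])
E
```

```text
[-0.332  0.035  2.171 -0.917  0.743  0.062] [ 0.5092 -0.3466  0.1594]
(150, 330) [ 0.455 -0.098  0.446]
(200, 330) [ 0.45  -0.12   0.468]
(250, 330) [ 0.446 -0.142  0.478]
(110, 310) [ 0.47  -0.082  0.424]
(130, 400) [ 0.423 -0.088  0.422]
(120, 360) [ 0.441 -0.084  0.437]
(100, 330) [ 0.461 -0.078  0.416]
(310, 280) [ 0.468 -0.173  0.476]
(370, 310) [ 0.47  -0.23   0.363]
```

View pics/c3.png

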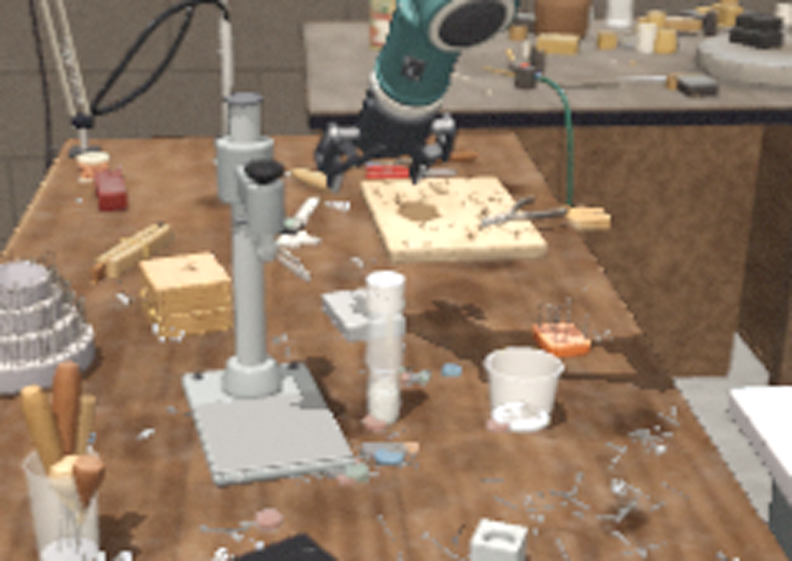

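```bash
cat > arm.py <<'E'
from ori import *
d=read_camera('side')[1]
W=cloud('side',d).reshape(-1,3); B=np.array([.508,-.113])
m=(np.abs(W[:,0]-B[0])<.06)&(W[:,1]>-.22)&(W[:,1]<.05)&(W[:,2]>.15)&(W[:,2]<.6); P=W[m]
for y0 in np.arange(-.22,.05,.02):
    s=P[(P[:,1]>=y0)&(P[:,1]<y0+.02)]
    if len(s): print(round(y0,2),len(s),np.sort(s[:,2])[[0,len(s)//20,-1]].round(3),s[np.argmin(s[:,2])].round(3))
E
python3 arm.py
```

```text
-0.22 131 [0.256 0.263 0.343] [ 0.485 -0.219  0.256]
-0.2 160 [0.284 0.288 0.365] [ 0.481 -0.199  0.284]
-0.18 144 [0.311 0.314 0.453] [ 0.478 -0.179  0.311]
-0.16 244 [0.33  0.336 0.497] [ 0.49  -0.152  0.33 ]
-0.14 252 [0.365 0.382 0.495] [ 0.477 -0.139  0.365]
-0.12 190 [0.361 0.366 0.475] [ 0.456 -0.112  0.361]
-0.1 214 [0.367 0.371 0.458] [ 0.458 -0.099  0.367]
-0.08 212 [0.382 0.386 0.437] [ 0.45  -0.079  0.382]
-0.06 9 [0.413 0.413 0.426] [ 0.465 -0.057  0.413]
```

>>> move_arm([
  [[0,0,0],[0.07,-0.02,-0.4],-1],
  [[0,0,0],[0.07,-0.02,-0.8],-1],
  [[0,0,0],[0.07,-0.02,-1.0],-1],
  [[0,0,0],[0.07,-0.02,-1.0],-1],
])

```text
time: 4.0
tool_pos: [0.5191, -0.3481, 0.0621]
tcp_rot: [1.556, 1.997, -0.564]
wrist_force: [-0.2, 0.6, -0.3]
width: 0.993
```

>>> move_arm([
  [[0,0,0],[0,0,-0.2],-1],
  [[0,0,0],[0,0,-0.35],-1],
  [[0,0,0],[0,0,-0.45],-1],
  [[0,0,0],[0,0,-0.5],-1],
  [[0,0,0],[0,0,-0.5],-1],
])

```text
time: 4.62
tool_pos: [0.5186, -0.349, 0.012]
tcp_rot: [1.558, 1.995, -0.564]
wrist_force: [-0.9, 0.3, 0.1]
width: 0.998
```

>>> move_arm([
  [[0,0,0],[0,0,-0.06],-1],
  [[0,0,0],[0,0,-0.06],-0.4],
  [[0,0,0],[0,0,-0.06],0],
  [[0,0,0],[0,0,-0.06],1],
  [[0,0,0],[0,0,-0.06],1],
  [[0,0,0],[0,0,-0.06],1],
])

```text
time: 5.38
tool_pos: [0.5182, -0.349, 0.0055]
tcp_rot: [1.559, 1.996, -0.565]
wrist_force: [0.1, 1.8, 1.9]
width: 0.776
```

```bash
python3 - <<'E'
from ori import *
s=status.read_state(); print({k:s[k].round(3) if hasattr(s[k],'round') else s[k] for k in('q','tool_pos','wrist_force','torque','width')})
im,d=snap('top','top2');a=cv2.resize(im[150:290,290:450],None,fx=4,fy=4,interpolation=cv2.INTER_CUBIC)
cv2.imwrite('pics/c4.png',a[:,:,::-1])
im,d=snap('side','side2');W=cloud('side',d)
m=(abs(W[...,2]-.02)<.004)&(abs(W[...,0]-.52)<.09)&(abs(W[...,1]+.34)<.08); P=W[m]; print(len(P),P.min(0),P.max(0))
print(cv2.minAreaRect((P[:,:2]*1000).astype(np.float32)))
f=np.load('pics/side0.npz');W=cloud('side',f['d']);m=(abs(W[...,2]-.02)<.004)&(abs(W[...,0]-.52)<.09)&(abs(W[...,1]+.34)<.08); P=W[m]; print(len(P),P.min(0),P.max(0))
E
```

```text
{'q': array([-0.33 ,  0.318,  2.218, -1.303,  0.592,  0.55 ]), 'tool_pos': array([ 0.518, -0.349,  0.005]), 'wrist_force': array([0.139, 1.798, 1.912]), 'torque': array([0.181, 0.194, 0.038]), 'width': 0.7761815082415278}
75 [ 0.47338151 -0.38565098  0.01613371] [ 0.56114354 -0.28398482  0.02338894]
((527.5791625976562, -329.022705078125), (62.916725158691406, 109.0357666015625), 32.28925704956055)
116 [ 0.47344972 -0.38876558  0.01662598] [ 0.55996608 -0.28192974  0.02361735]
```

>>> move_arm([
  [[0,0,0],[0,0,0.05],1],
  [[0,0,0],[0,0,0.2],1],
  [[0,0,0],[0,0,0.4],1],
  [[0,0,0],[0,0,0.7],1],
  [[0,0,0],[0,0,1.0],1],
  [[0,0,0],[0,0,1.0],1],
], grip_force=90)

```text
time: 6.22
tool_pos: [0.5194, -0.3494, 0.1075]
tcp_rot: [1.559, 1.992, -0.561]
wrist_force: [0.9, 0.4, -3.8]
width: 0.768
```

```bash
python3 - <<'E'
from ori import *
s=status.read_state(); print({k:s[k].round(3) if hasattr(s[k],'round') else s[k] for k in('q','tool_pos','wrist_force','torque','width')})
im,d=snap('side','side3');
a=cv2.resize(im[120:260,200:400],None,fx=4,fy=4,interpolation=cv2.INTER_CUBIC); cv2.imwrite('pics/c5.png',a[:,:,::-1])
E
```

```text
{'q': array([-0.33 ,  0.131,  2.187, -1.033,  0.676,  0.217]), 'tool_pos': array([ 0.519, -0.349,  0.107]), 'wrist_force': array([ 0.897,  0.363, -3.752]), 'torque': array([0.671, 0.158, 0.019]), 'width': 0.7675695100987079}
```

View pics/c5.png

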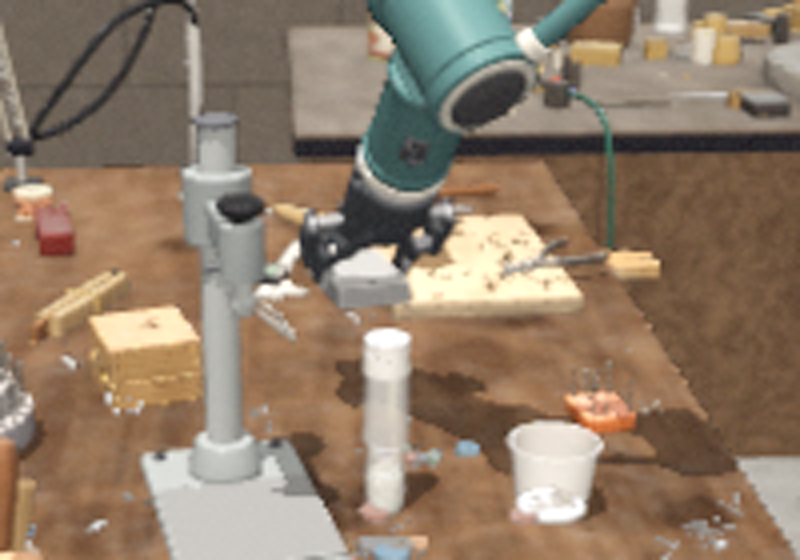

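The plate is held and looks level, at crop (365,280) (picture 6). I carry it around the bottle to the open front of the press.

>>> move_arm([
  [[0,0,0],[0,0.0,0.4],1],
  [[0,0,0],[-0.05,0.1,0.8],1],
  [[0,0,0],[-0.1,0.4,1.0],1],
  [[0,0,0],[-0.2,0.8,1.0],1],
  [[0,0,0],[-0.2,1.0,1.0],1],
])

```text
time: 6.9
tool_pos: [0.4958, -0.2473, 0.2023]
tcp_rot: [1.561, 1.999, -0.567]
wrist_force: [0.0, -0.2, -4.8]
width: 0.768
```

>>> move_arm([
  [[0,0,0],[-0.1,0.5,0.1],1],
  [[0,0,0],[-0.2,1.0,0.1],1],
])

```text
time: 7.15
tool_pos: [0.4767, -0.148, 0.2135]
tcp_rot: [1.561, 1.996, -0.567]
wrist_force: [0.7, 0.1, -3.3]
width: 0.771
```

>>> move_arm([
  [[0,0,0],[0,0.5,0],1],
  [[0,0,0],[0,1.0,0],1],
])

```text
time: 7.4
tool_pos: [0.4765, -0.0477, 0.2129]
tcp_rot: [1.559, 1.997, -0.568]
wrist_force: [0.8, -0.2, -3.8]
width: 0.765
```

>>> move_arm([
  [[0,0,-0.015],[0.0,0.5,0],1],
  [[0,0,-0.029],[0.1,1.0,0],1],
])

```text
time: 7.65
tool_pos: [0.4865, 0.0521, 0.2128]
tcp_rot: [1.608, 1.965, -0.587]
wrist_force: [1.5, -0.3, -4.1]
width: 0.768
```

>>> move_arm([
  [[0,0,0],[0.5,0.2,-0.2],1],
  [[0,0,0],[1.0,0.2,-0.4],1],
  [[0,0,0],[1.0,0.2,-0.7],1],
  [[0,0,0],[1.0,0.2,-1.0],1],
  [[0,0,0],[1.0,0.2,-1.0],1],
])

```text
time: 8.28
tool_pos: [0.5845, 0.0695, 0.1098]
tcp_rot: [1.607, 1.969, -0.595]
wrist_force: [-0.6, 0.1, -3.3]
width: 0.768
```

```bash
python3 - <<'E'
from ori import *
s=status.read_state(); print({k:s[k].round(4) if hasattr(s[k],'round') else s[k] for k in('q','tool_pos','tcp_rot','wrist_force','width')}, goal(-78.6,40).as_rotvec())
im,d=snap('side','side4'); W=cloud('side',d); T=s['tool_pos']
# plate top & front/side points near the TCP
m=(np.linalg.norm(W-T,axis=-1)<.1)&(W[...,2]<T[2]+.025); P=W[m]; 
for z in np.arange(T[2]-.02,T[2]+.026,.005):
    q=P[abs(P[:,2]-z)<.0025]; print(round(z-T[2],3),len(q), (q[:,:2].min(0)-T[:2]).round(3) if len(q) else '', (q[:,:2].max(0)-T[:2]).round(3) if len(q) else '')
a=cv2.resize(im[160:300,180:380],None,fx=4,fy=4,interpolation=cv2.INTER_CUBIC); cv2.imwrite('pics/c6.png',a[:,:,::-1])
E
```

```text
{'q': array([ 0.4495,  0.3484,  1.9025, -0.7271,  1.2105,  0.6263]), 'tool_pos': array([0.5845, 0.0695, 0.1098]), 'tcp_rot': array([ 1.6069,  1.9687, -0.5947]), 'wrist_force': array([-0.6153,  0.0864, -3.2679]), 'width': 0.768380377181854} [ 1.6083252   1.96498941 -0.5853825 ]
-0.02 0  
-0.015 0  
-0.01 0  
-0.005 25 [-0.043  0.038] [0.027 0.062]
0.0 47 [-0.043  0.024] [0.03  0.063]
0.005 57 [-0.043  0.023] [0.04  0.063]
0.01 63 [-0.048  0.001] [0.042 0.062]
0.015 286 [-0.045 -0.016] [0.042 0.063]
0.02 13 [-0.048  0.006] [0.042 0.04 ]
0.025 3 [-0.037  0.021] [0.039 0.041]
```

View pics/c6.png

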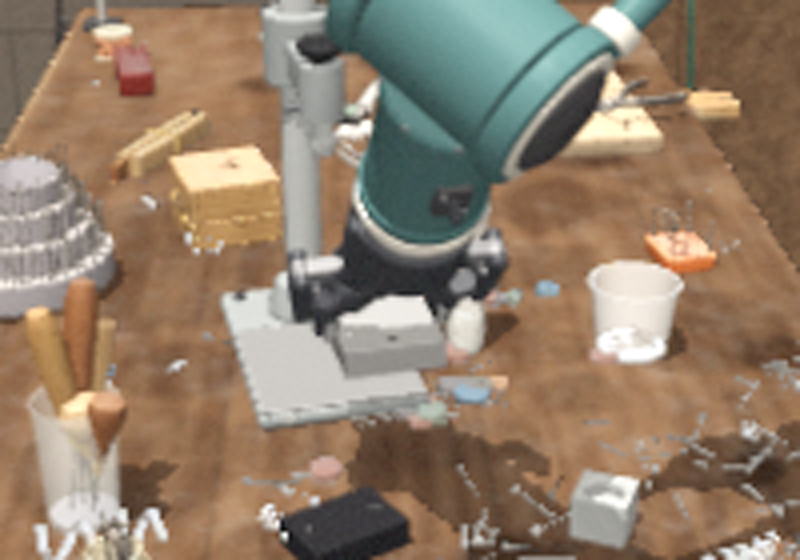

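The plate sits level in the jaws at crop (390,330). Its centre is about 6.3 mm in front of the TCP along the press axis (picture 7). Next I predict the arm's clearance to the press and bottle for the insertion.

```bash
cat > clr.py <<'E'
from ori import *
from scipy.spatial import cKDTree
# clearance predicted: arm cloud (both cams now) shifted by steps vs. static press+bottle cloud (start pictures)
def static():
    S=[]
    for n in('top','side'):
        W=cloud(n,np.load(f'pics/{n}0.npz')['d']).reshape(-1,3)
        m=(W[:,0]>.45)&(W[:,0]<.72)&(W[:,1]>-.22)&(W[:,1]<.03)&(W[:,2]>.03)&(W[:,2]<.34); S.append(W[m])
    return np.vstack(S)
def arm(T):
    A=[]
    for n in('top','side'):
        f0=cloud(n,np.load(f'pics/{n}0.npz')['d']); d=read_camera(n)[1]; W=cloud(n,d)
        m=(np.linalg.norm(W-f0,axis=-1)>.02)&(W[...,2]>.05)&(np.linalg.norm(W-T,axis=-1)<.45)&(W[...,2]<.7); A.append(W[m])
    return np.vstack(A)
def check(steps):
    s=status.read_state(); T=s['tool_pos']; A=arm(T); S=static(); k=cKDTree(S)
    for p in steps:
        B=A+np.array(p)-T; dd,i=k.query(B); j=np.argmin(dd); print(p,'clear',dd[j].round(3),'arm pt',B[j].round(3),'static',S[i[j]].round(3))
if __name__=='__main__':
    check([(.592,.07,.11),(.592,.07,.03),(.605,.0,.03),(.612,-.03,.03),(.6195,-.066,.03),(.6195,-.066,.0215)])
E
python3 clr.py
```

```text
(0.592, 0.07, 0.11) clear 0.099 arm pt [0.607 0.028 0.128] static [ 0.619 -0.044  0.195]
(0.592, 0.07, 0.03) clear 0.119 arm pt [0.567 0.019 0.034] static [ 0.518 -0.089  0.035]
(0.605, 0.0, 0.03) clear 0.073 arm pt [ 0.58  -0.051  0.034] static [ 0.518 -0.089  0.035]
(0.612, -0.03, 0.03) clear 0.052 arm pt [ 0.626 -0.072  0.041] static [ 0.633 -0.123  0.034]
(0.6195, -0.066, 0.03) clear 0.016 arm pt [ 0.633 -0.108  0.041] static [ 0.636 -0.124  0.038]
(0.6195, -0.066, 0.0215) clear 0.015 arm pt [ 0.635 -0.108  0.039] static [ 0.636 -0.124  0.038]
```

>>> move_arm([
  [[0,0,0],[0.03,0,-0.3],1],
  [[0,0,0],[0.075,0,-0.6],1],
  [[0,0,0],[0.075,0,-0.8],1],
  [[0,0,0],[0.075,0,-0.8],1],
  [[0,0,0],[0.075,0,-0.8],1],
])

```text
time: 9.05
tool_pos: [0.5964, 0.0713, 0.0366]
tcp_rot: [1.608, 1.964, -0.581]
wrist_force: [-0.3, 0.2, -3.6]
width: 0.769
```

>>> move_arm([
  [[0,0,0],[0.06,-0.3,0],1],
  [[0,0,0],[0.12,-0.6,0],1],
  [[0,0,0],[0.17,-0.85,0],1],
  [[0,0,0],[0.2,-1.0,0],1],
  [[0,0,0],[0.2,-1.0,0],1],
])

```text
time: 9.68
tool_pos: [0.616, -0.0296, 0.0362]
tcp_rot: [1.61, 1.963, -0.581]
wrist_force: [-0.6, 1.0, -3.9]
width: 0.767
```

>>> move_arm([
  [[0,0,0],[0.02,-0.2,0],1],
  [[0,0,0],[0.035,-0.36,0],1],
  [[0,0,0],[0.035,-0.36,-0.06],1],
  [[0,0,0],[0.035,-0.36,-0.1],1],
  [[0,0,0],[0.035,-0.36,-0.1],1],
])

```text
time: 10.3
tool_pos: [0.6185, -0.0647, 0.0244]
tcp_rot: [1.608, 1.966, -0.584]
wrist_force: [-0.2, 0.4, -4.0]
width: 0.768
```

```bash
cat > plate.py <<'E'
from ori import *
import sys
# oriented extents of upward points at height z near press, in press axes about P
P0=np.array([.618,-.060]); d=np.array([np.cos(D(-78.6)),np.sin(D(-78.6))]); p=np.array([-d[1],d[0]])
def ext(n,z,tol=.004,r=.08,dep=None):
    W=cloud(n,read_camera(n)[1] if dep is None else dep); m=(abs(W[...,2]-z)<tol)&(np.hypot(W[...,0]-P0[0],W[...,1]-P0[1])<r)
    Q=(W[m][:,:2]-P0)*1000; a,b=Q@d,Q@p
    print(n,z,len(Q),'along d',np.percentile(a,[0,1,99,100]).round(1),'p',np.percentile(b,[0,1,99,100]).round(1)); return Q
E
python3 - <<'E'
from plate import *
s=status.read_state(); print(s['tool_pos'].round(4),s['wrist_force'].round(2),s['q'].round(2),s['tcp_rot'].round(3))
for n in('side','top'): ext(n,s['tool_pos'][2]+.0145)
E
```

```text
[ 0.6185 -0.0647  0.0244] [-0.24  0.42 -4.04] [ 0.22  0.44  1.97 -0.89  0.97  0.64] [ 1.608  1.966 -0.584]
side 0.03890002277760923 245 along d [-56.3 -54.2  12.9  16.2] p [-44.9 -38.1  41.3  45.8]
top 0.03890002277760923 505 along d [-49.1 -28.7  75.5  77.6] p [-47.3 -35.6  31.9  45.3]
```

>>> move_arm([
  [[0,0,0],[0.01,-0.01,-0.01],1],
  [[0,0,0],[0.01,-0.01,-0.02],1],
  [[0,0,0],[0.01,-0.01,-0.03],1],
  [[0,0,0],[0.01,-0.01,-0.03],1],
])

```text
time: 10.9
tool_pos: [0.6199, -0.066, 0.0222]
tcp_rot: [1.608, 1.965, -0.583]
wrist_force: [-0.1, -1.2, -3.9]
width: 0.776
```

>>> move_arm([
  [[0,0,0],[0,0,-0.01],1],
  [[0,0,0],[0,0,-0.01],1],
])

```text
time: 11.15
tool_pos: [0.6202, -0.066, 0.0218]
tcp_rot: [1.608, 1.964, -0.583]
wrist_force: [-0.7, 0.2, 0.1]
width: 0.768
```

>>> move_arm([
  [[0,0,0],[0,0,-0.005],1],
  [[0,0,0],[0,0,-0.005],-0.3],
  [[0,0,0],[0,0,0],-0.6],
  [[0,0,0],[0,0,0],-1],
  [[0,0,0],[0,0,0],-1],
  [[0,0,0],[0,0,0],-1],
])

```text
time: 11.9
tool_pos: [0.6202, -0.066, 0.0213]
tcp_rot: [1.608, 1.965, -0.582]
wrist_force: [-0.1, 0.3, 0.2]
width: 0.998
```

>>> move_arm([
  [[0,0,0],[-0.03,0.15,0.18],-1],
  [[0,0,0],[-0.06,0.3,0.36],-1],
  [[0,0,0],[-0.12,0.6,0.4],-1],
  [[0,0,0],[-0.2,1.0,0.5],-1],
])

```text
time: 12.4
tool_pos: [0.6001, 0.0357, 0.0732]
tcp_rot: [1.609, 1.964, -0.58]
wrist_force: [1.0, -0.3, -0.1]
width: 1.002
```

>>> move_arm([
  [[0,0,0],[-0.1,0.5,0.3],-1],
  [[0,0,0],[-0.1,1.0,0.6],-1],
  [[0,0,0],[-0.1,1.0,0.6],-1],
])

```text
time: 12.78
tool_pos: [0.5928, 0.1402, 0.1364]
tcp_rot: [1.605, 1.966, -0.568]
wrist_force: [1.3, -0.4, 0.8]
width: 1.005
```

```bash
python3 - <<'E'
from plate import *
from m import top_rect
s=status.read_state(); print(s['tool_pos'].round(4),s['wrist_force'].round(2),s['width'])
for n in('side','top'):
    im,d_=snap(n,n+'5'); Q=ext(n,.036,.005,.09,d_); 
    W=cloud(n,d_); m=(abs(W[...,2]-.036)<.005)&(np.hypot(W[...,0]-.618,W[...,1]+.06)<.08)
    ext(n,.016,.003,.16,d_)
    k=m.astype(np.uint8); print(cv2.minAreaRect((W[m][:,:2]*1000).astype(np.float32)))
    z=W[m][:,2]; A=np.c_[W[m][:,:2]-[.618,-.06],np.ones(m.sum())]; print('plane',np.linalg.lstsq(A,z,rcond=None)[0].round(4))
im=np.load('pics/side5.npz')['im']; t=np.load('pics/top5.npz')['im']
a=cv2.resize(im[170:290,200:320],None,fx=3.3,fy=3.3,interpolation=cv2.INTER_CUBIC);b=cv2.resize(t[140:260,240:360],None,fx=3.3,fy=3.3,interpolation=cv2.INTER_CUBIC)
cv2.imwrite('pics/c7.png',np.hstack([a,b])[:,:,::-1])
E
```

```text
[0.5928 0.1402 0.1364] [ 1.3  -0.42  0.84] 1.0050398005909933
side 0.036 254 along d [-54.1 -53.8  40.7  68.2] p [-33.7 -32.9  34.4  34.7]
side 0.016 545 along d [-76.  -72.1 126.4 136.6] p [-124.6 -109.6   66.1   67.6]
((619.9758911132812, -66.71961212158203), (68.26776885986328, 122.38286590576172), 11.635233879089355)
plane [ 0.0011 -0.0076  0.0358]
top 0.036 756 along d [-49.  -48.2  80.3  86.2] p [-35.5 -33.8  32.7  34.6]
top 0.016 937 along d [-146.8  -68.4  140.5  143.6] p [-131.8  -82.5   62.4   64.4]
((620.9501342773438, -73.67279052734375), (69.69803619384766, 126.52035522460938), 12.778276443481445)
plane [-0.0044 -0.0022  0.0357]
```

View pics/c7.png

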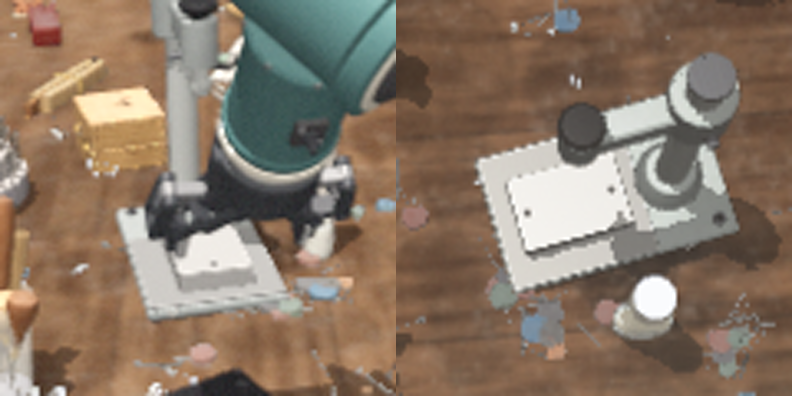

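The plate lies flat on the platen, at left crop (215,255) and right crop (570,205) (picture 8). Its front margin is 18–20 mm where 18 is ideal. Next is the small plate.

>>> move_arm([
  [[0,0,-0.04],[0.1,0.4,0.1],-1],
  [[0,0,-0.082],[0.2,0.8,0.1],-1],
  [[0,0,-0.082],[0.2,1.0,0.1],-1],
])

```text
time: 13.25
tool_pos: [0.6105, 0.2343, 0.1405]
tcp_rot: [1.745, 1.871, -0.634]
wrist_force: [-0.5, 0.2, -0.8]
width: 1.0
```

>>> move_arm([
  [[0,0,0],[0.04,0.33,-0.1],-1],
  [[0,0,0],[0.06,0.33,-0.4],-1],
  [[0,0,0],[0.06,0.33,-0.8],-1],
  [[0,0,0],[0.06,0.33,-0.8],-1],
  [[0,0,0],[0.06,0.33,-0.8],-1],
])

```text
time: 13.88
tool_pos: [0.6157, 0.2656, 0.0615]
tcp_rot: [1.743, 1.87, -0.635]
wrist_force: [0.3, 0.7, 1.0]
width: 1.0
```

```bash
python3 - <<'E'
from plate import *
s=status.read_state(); print(s['tool_pos'].round(4),s['wrist_force'].round(2),s['q'].round(2),s['tcp_rot'],goal(-86,40).as_rotvec())
print(((goal(-86,40)*Ro.from_rotvec(s['tcp_rot']).inv()).as_rotvec()/(np.pi/2)).round(4))
im,d_=snap('side','side6'); a=cv2.resize(im[230:350,190:350],None,fx=4,fy=4,interpolation=cv2.INTER_CUBIC); cv2.imwrite('pics/c8.png',a[:,:,::-1])
E
```

```text
[0.6157 0.2656 0.0615] [0.31 0.67 0.96] [ 0.65  0.66  1.53 -0.58  1.41  0.81] [ 1.74346711  1.87016182 -0.63469034] [ 1.74476223  1.87102842 -0.63504152]
[ 0.0007  0.0006 -0.0004]
```

>>> move_arm([
  [[0,0,0],[0.043,0.08,-0.1],-1],
  [[0,0,0],[0.043,0.08,-0.3],-1],
  [[0,0,0],[0.043,0.08,-0.45],-1],
  [[0,0,0],[0.043,0.08,-0.53],-1],
  [[0,0,0],[0.043,0.08,-0.53],-1],
  [[0,0,0],[0.043,0.08,-0.53],-0.2],
  [[0,0,0],[0.043,0.08,-0.53],0.1],
  [[0,0,0],[0.043,0.08,-0.53],1],
  [[0,0,0],[0.043,0.08,-0.53],1],
  [[0,0,0],[0.043,0.08,-0.53],1],
])

```text
time: 15.18
tool_pos: [0.6212, 0.276, 0.0096]
tcp_rot: [1.744, 1.871, -0.629]
wrist_force: [0.6, 4.1, 5.8]
width: 0.56
```

```bash
python3 - <<'E'
from plate import *
s=status.read_state(); print(s['tool_pos'].round(4),s['wrist_force'].round(2),s['width'])
d_=read_camera('side')[1]; W=cloud('side',d_)
for W,n in((W,'now'),(cloud('side',np.load('pics/side0.npz')['d']),'before')):
    m=(abs(W[...,2]-.015)<.009)&(abs(W[...,0]-.62)<.06)&(W[...,1]>.24)&(W[...,1]<.34); P=W[m]; print(n,len(P),np.percentile(P[:,1],[98,99.5,100]),P[:,0].min(),P[:,0].max())
E
```

```text
[0.6212 0.276  0.0096] [0.55 4.05 5.76] 0.5603880124153856
now 192 [0.31720605 0.31775511 0.31792217] 0.5831575240966488 0.649106003965795
before 523 [0.31632127 0.31761519 0.31811419] 0.5946510837704098 0.6458965664832047
```

>>> move_arm([
  [[0,0,0],[0,0,0.05],1],
  [[0,0,0],[0,0,0.2],1],
  [[0,0,0],[0,0,0.5],1],
  [[0,0,0],[0,0,0.9],1],
  [[0,0,0],[0,0,0.9],1],
], grip_force=80)

```text
time: 15.85
tool_pos: [0.6234, 0.2768, 0.105]
tcp_rot: [1.747, 1.868, -0.619]
wrist_force: [0.9, 0.3, -2.3]
width: 0.556
```

>>> move_arm([
  [[0,0,0.03],[-0.05,-0.4,0],1],
  [[0,0,0.06],[-0.1,-0.8,0],1],
  [[0,0,0.082],[-0.14,-1.0,0],1],
])

```text
time: 16.23
tool_pos: [0.605, 0.1727, 0.0981]
tcp_rot: [1.608, 1.965, -0.585]
wrist_force: [-0.3, -0.1, -2.2]
width: 0.563
```

>>> move_arm([
  [[0,0,0],[-0.05,-0.4,0],1],
  [[0,0,0],[-0.1,-0.8,-0.1],1],
  [[0,0,0],[-0.14,-1.0,-0.2],1],
  [[0,0,0],[-0.14,-1.0,-0.3],1],
  [[0,0,0],[-0.14,-1.0,-0.3],1],
])

```text
time: 16.85
tool_pos: [0.592, 0.0755, 0.0671]
tcp_rot: [1.608, 1.966, -0.584]
wrist_force: [0.7, 0.1, -2.1]
width: 0.561
```

```bash
cat > hand.py <<'E'
from plate import *
def inhand(lo,hi,n='side'):
    s=status.read_state(); T=s['tool_pos']; W=cloud(n,snap(n,'h%05d'%(s['time']*100))[1])
    m=(np.linalg.norm(W-T,axis=-1)<.1)&(W[...,2]>T[2]+lo)&(W[...,2]<T[2]+hi)
    Q=(W[m]-T)*1000; a=Q[:,:2]@d; b=Q[:,:2]@p; f=a<np.percentile(a,3)+6
    print('T',T.round(4),s['tcp_rot'].round(3),s['wrist_force'].round(1),s['width'].round(3),'front edge a',np.percentile(a,[0,1,3,10]).round(1),'p of front',b[f].min().round(1),b[f].max().round(1))
E
python3 - <<'E'
from hand import *
print(goal(-78.6,40).as_rotvec())
f=np.load('pics/side4.npz'); W=cloud('side',f['d']); T=np.array([.5845,.0695,.1098])
m=(np.linalg.norm(W-T,axis=-1)<.1)&(W[...,2]>T[2]-.008)&(W[...,2]<T[2]+.015); Q=(W[m]-T)*1000; a=Q[:,:2]@d; print('large was',np.percentile(a,[0,1,3,10]).round(1))
inhand(-.008,.015)
E
```

```text
[ 1.6083252   1.96498941 -0.5853825 ]
large was [-62.  -59.3 -58.2 -56.9]Traceback (most recent call last):
  File "<stdin>", line 5, in <module>
  File "hand.py", line 6, in inhand
    print('T',T.round(4),s['tcp_rot'].round(3),s['wrist_force'].round(1),s['width'].round(3),'front edge a',np.percentile(a,[0,1,3,10]).round(1),'p of front',b[f].min().round(1),b[f].max().round(1))
                                                                         ^^^^^^^^^^^^^^^^
AttributeError: 'float' object has no attribute 'round'
```

```bash
sed -i "s/s\['width'\].round(3)/round(s['width'],3)/" hand.py; python3 -c "
from hand import *
inhand(-.011,.012)"; sed -i 's/check(\[.*/check([(.593,.07,.065),(.612,-.03,.058),(.6197,-.0632,.058),(.6197,-.0632,.046)])/' clr.py; python3 clr.py
```

```text
T [0.5926 0.076  0.0678] [ 1.607  1.966 -0.582] [ 0.7 -0.5 -1.6] 0.558 front edge a [-41.4 -40.6 -40.1 -39.1] p of front -24.4 24.9
(0.593, 0.07, 0.065) clear 0.136 arm pt [0.574 0.033 0.071] static [ 0.515 -0.089  0.052]
(0.612, -0.03, 0.058) clear 0.071 arm pt [ 0.613 -0.063  0.067] static [ 0.636 -0.124  0.038]
(0.6197, -0.0632, 0.058) clear 0.038 arm pt [ 0.632 -0.094  0.071] static [ 0.638 -0.131  0.073]
(0.6197, -0.0632, 0.046) clear 0.036 arm pt [ 0.621 -0.096  0.055] static [ 0.636 -0.124  0.038]
```

>>> move_arm([
  [[0,0,0],[0.04,-0.2,-0.1],1],
  [[0,0,0],[0.1,-0.5,-0.1],1],
  [[0,0,0],[0.16,-0.8,-0.1],1],
  [[0,0,0],[0.2,-1.0,-0.1],1],
  [[0,0,0],[0.2,-1.0,-0.1],1],
])

```text
time: 17.68
tool_pos: [0.612, -0.0268, 0.0581]
tcp_rot: [1.611, 1.963, -0.584]
wrist_force: [-0.6, 0.3, -2.1]
width: 0.556
```

>>> move_arm([
  [[0,0,0],[0.04,-0.2,0],1],
  [[0,0,0],[0.07,-0.36,0],1],
  [[0,0,0],[0.07,-0.39,-0.02],1],
  [[0,0,0],[0.07,-0.39,-0.04],1],
  [[0,0,0],[0.07,-0.39,-0.04],1],
])

```text
time: 18.3
tool_pos: [0.6191, -0.0636, 0.0539]
tcp_rot: [1.608, 1.965, -0.583]
wrist_force: [-0.0, -0.2, -1.6]
width: 0.556
```

>>> move_arm([
  [[0,0,0],[0.005,0.007,-0.03],1],
  [[0,0,0],[0.005,0.007,-0.05],1],
  [[0,0,0],[0.005,0.007,-0.065],1],
  [[0,0,0],[0.005,0.007,-0.07],1],
  [[0,0,0],[0.005,0.007,-0.07],1],
])

```text
time: 18.92
tool_pos: [0.6198, -0.0633, 0.0472]
tcp_rot: [1.608, 1.965, -0.583]
wrist_force: [1.1, -0.4, -2.7]
width: 0.559
```

>>> move_arm([
  [[0,0,0],[0,0,-0.006],1],
  [[0,0,0],[0,0,-0.012],1],
  [[0,0,0],[0,0,-0.012],1],
])

```text
time: 19.3
tool_pos: [0.6198, -0.0633, 0.046]
tcp_rot: [1.608, 1.965, -0.582]
wrist_force: [-0.4, 0.9, -2.2]
width: 0.561
```

>>> move_arm([
  [[0,0,0],[0,0,-0.005],1],
  [[0,0,0],[0,0,-0.01],1],
  [[0,0,0],[0,0,-0.01],1],
])

```text
time: 19.68
tool_pos: [0.6199, -0.0633, 0.0456]
tcp_rot: [1.608, 1.964, -0.583]
wrist_force: [-1.4, 0.5, 2.4]
width: 0.551
```

>>> move_arm([
  [[0,0,0],[0,0,0],0.4],
  [[0,0,0],[0,0,0],0],
  [[0,0,0],[0,0,0],-0.3],
  [[0,0,0],[0,0,0],-0.6],
  [[0,0,0],[0,0,0],-1],
  [[0,0,0],[0,0,0],-1],
])

```text
time: 20.42
tool_pos: [0.6199, -0.0633, 0.045]
tcp_rot: [1.608, 1.965, -0.582]
wrist_force: [-0.0, 0.2, 0.8]
width: 1.0
```

>>> move_arm([
  [[0,0,0],[-0.03,0.15,0.18],-1],
  [[0,0,0],[-0.06,0.3,0.36],-1],
  [[0,0,0],[-0.12,0.6,0.4],-1],
  [[0,0,0],[-0.2,1.0,0.5],-1],
])

```text
time: 20.92
tool_pos: [0.5999, 0.0384, 0.097]
tcp_rot: [1.609, 1.964, -0.58]
wrist_force: [0.3, -0.3, 0.0]
width: 1.002
```

>>> move_arm([
  [[0,0,-0.09],[-0.3,0.4,0.3],-1],
  [[0,0,-0.19],[-0.7,0.9,0.5],-1],
  [[0,0,-0.29],[-1.0,0.95,0.5],-1],
  [[0,0,-0.387],[-1.0,0.95,0.5],-1],
  [[0,0,-0.387],[-1.0,0.95,0.5],-1],
])

```text
time: 21.55
tool_pos: [0.5011, 0.1329, 0.1465]
tcp_rot: [2.21, 1.453, -0.797]
wrist_force: [-0.5, -0.1, -0.3]
width: 1.0
```

```bash
python3 - <<'E'
from hand import *
s=status.read_state(); print(s['tool_pos'].round(4),s['q'].round(2)); print(((goal(-113.4,40)*Ro.from_rotvec(s['tcp_rot']).inv()).as_rotvec()/(np.pi/2)).round(4))
for n in('top','side'):
    im,d_=snap(n,n+'7'); W=cloud(n,d_)
    for z,r in((.056,.06),(.036,.08)):
        m=(abs(W[...,2]-z)<.005)&(np.hypot(W[...,0]-.618,W[...,1]+.06)<r)
        ext(n,z,.005,r,d_); print(cv2.minAreaRect((W[m][:,:2]*1000).astype(np.float32)))
    m=(abs(W[...,2]-.03)<.005)&(np.hypot(W[...,0]-.437,W[...,1]-.15)<.04); P=W[m]; print('die',n,len(P),cv2.minAreaRect((P[:,:2]*1000).astype(np.float32)) if len(P)>5 else '')
im=np.load('pics/side7.npz')['im']; t=np.load('pics/top7.npz')['im']
a=cv2.resize(im[170:290,200:320],None,fx=3.3,fy=3.3,interpolation=cv2.INTER_CUBIC);b=cv2.resize(t[140:260,240:360],None,fx=3.3,fy=3.3,interpolation=cv2.INTER_CUBIC)
cv2.imwrite('pics/c9.png',np.hstack([a,b])[:,:,::-1])
E
```

```text
[0.5011 0.1329 0.1465] [ 0.48  0.41  1.74 -0.42  1.57  1.02]
[-0.0009  0.0029 -0.0013]
top 0.056 388 along d [-34.2 -33.1  35.1  35.8] p [-25.8 -25.   24.5  25.7]
((618.2120361328125, -60.79278564453125), (51.151248931884766, 69.92289733886719), 12.023468017578125)
top 0.036 324 along d [-49.3 -49.   75.5  79. ] p [-34.7 -34.6  33.7  34.9]
((620.853271484375, -74.36735534667969), (69.03955841064453, 128.46998596191406), 12.154221534729004)
die top 98 ((436.95086669921875, 149.80030822753906), (36.74570083618164, 36.0628776550293), 66.57890319824219)
side 0.056 193 along d [-39.  -38.2  35.2  36.3] p [-22.7 -22.5  26.3  26.6]
((619.7158203125, -58.20794677734375), (49.25726318359375, 75.34860229492188), 11.607105255126953)
side 0.036 192 along d [-53.8 -53.3  77.5  78.1] p [-33.1 -32.7  35.1  35.4]
((621.4876098632812, -71.75871276855469), (68.21540832519531, 131.99171447753906), 11.840713500976562)
die side 101 ((437.9018249511719, 153.6190643310547), (39.56216049194336, 36.25850296020508), 65.54833221435547)
```

View pics/c9.png

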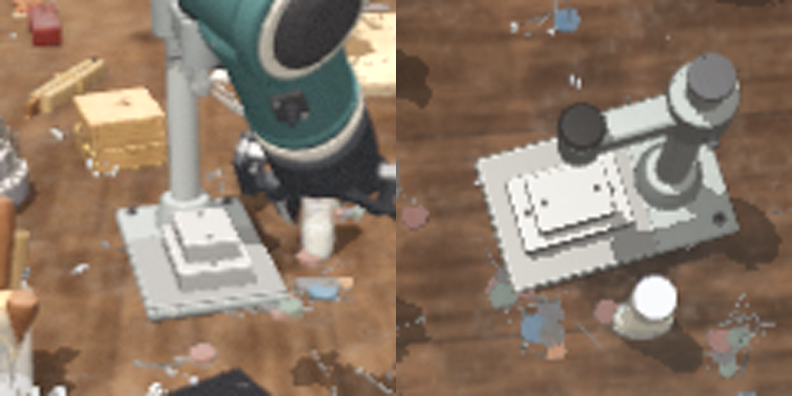

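The small plate is centred, with front steps of 15 mm in both cameras and flat surfaces, at right crop (575,200) (picture 9). Now the die.

>>> move_arm([
  [[-0.001,0.003,-0.001],[-0.4,0.12,0],-1],
  [[-0.001,0.003,-0.001],[-0.66,0.12,-0.2],-1],
  [[-0.001,0.003,-0.001],[-0.66,0.12,-0.6],-1],
  [[-0.001,0.003,-0.001],[-0.66,0.12,-0.8],-1],
  [[-0.001,0.003,-0.001],[-0.66,0.12,-0.8],-1],
  [[-0.001,0.003,-0.001],[-0.66,0.12,-0.8],-1],
])

```text
time: 22.4
tool_pos: [0.4347, 0.144, 0.066]
tcp_rot: [2.21, 1.45, -0.807]
wrist_force: [0.7, -0.5, 0.3]
width: 0.997
```

```bash
python3 - <<'E'
from hand import *
s=status.read_state(); print(s['tool_pos'].round(4),s['q'].round(2),s['wrist_force'].round(1)); print(((goal(-113.4,40)*Ro.from_rotvec(s['tcp_rot']).inv()).as_rotvec()/(np.pi/2)).round(4))
E
```

```text
[0.4347 0.144  0.066 ] [ 0.55  0.43  1.88 -0.38  1.44  1.13] [ 0.7 -0.5  0.3]
[ 0.001  -0.0009  0.0006]
```

>>> move_arm([
  [[0,0,0],[0,0.01,-0.2],-1],
  [[0,0,0],[0,0.01,-0.4],-1],
  [[0,0,0],[0,0.01,-0.5],-1],
  [[0,0,0],[0,0.01,-0.53],-1],
  [[0,0,0],[0,0.01,-0.53],-0.4],
  [[0,0,0],[0,0.01,-0.53],0],
  [[0,0,0],[0,0.01,-0.53],0.2],
  [[0,0,0],[0,0.01,-0.53],1],
  [[0,0,0],[0,0.01,-0.53],1],
  [[0,0,0],[0,0.01,-0.53],1],
])

```text
time: 23.65
tool_pos: [0.4345, 0.1451, 0.0128]
tcp_rot: [2.21, 1.45, -0.807]
wrist_force: [0.7, 2.1, 5.5]
width: 0.405
```

>>> move_arm([
  [[0,0,0],[0,0,0.05],1],
  [[0,0,0],[0,0,0.2],1],
  [[0,0,0],[0,0,0.5],1],
  [[0,0,0],[0,0,0.8],1],
  [[0,0,0],[0,0,0.8],1],
])

```text
time: 24.28
tool_pos: [0.4355, 0.1456, 0.0942]
tcp_rot: [2.212, 1.45, -0.801]
wrist_force: [0.8, 0.2, -2.4]
width: 0.403
```

>>> move_arm([
  [[0,0,0.09],[0.3,-0.05,0],1],
  [[0,0,0.19],[0.6,-0.1,0],1],
  [[0,0,0.29],[0.8,-0.2,0],1],
  [[0,0,0.387],[0.9,-0.3,0],1],
  [[0,0,0.387],[0.9,-0.3,0],1],
])

```text
time: 24.9
tool_pos: [0.5214, 0.1135, 0.0905]
tcp_rot: [1.608, 1.964, -0.594]
wrist_force: [-0.4, -0.6, -2.5]
width: 0.406
```

>>> move_arm([
  [[0,0,0],[0.3,-0.2,0],1],
  [[0,0,0],[0.67,-0.4,0],1],
  [[0,0,0],[0.67,-0.4,0],1],
  [[0,0,0],[0.67,-0.4,0],1],
])

```text
time: 25.4
tool_pos: [0.5901, 0.0747, 0.0911]
tcp_rot: [1.611, 1.963, -0.592]
wrist_force: [-0.4, -0.5, -2.4]
width: 0.403
```

```bash
sed -i 's/check(\[.*/check([(.593,.07,.094),(.612,-.03,.08),(.6194,-.067,.08),(.6194,-.067,.069)])/' clr.py; python3 - <<'E'
from hand import *
inhand(-.014,.02)
s=status.read_state(); print(((goal(-78.6,40)*Ro.from_rotvec(s['tcp_rot']).inv()).as_rotvec()/(np.pi/2)).round(4))
im,dd=read_camera('side'); W=cloud('side',dd); T=s['tool_pos']
c=proj('side',T).astype(int)[0] if proj('side',T).ndim>1 else proj('side',T).astype(int)
a=cv2.resize(im[c[1]-50:c[1]+40,c[0]-60:c[0]+60],None,fx=5,fy=5,interpolation=cv2.INTER_CUBIC); cv2.imwrite('pics/c10.png',a[:,:,::-1])
im,dd=snap('top','topd'); W=cloud('top',dd)
m=(abs(W[...,2]-(T[2]+.017))<.006)&(np.hypot(W[...,0]-T[0],W[...,1]-T[1])<.05); P=(W[m][:,:2]-T[:2])*1000; print('top in hand',len(P),(P@d).min(),(P@d).max(),(P@p).min(),(P@p).max())
E
python3 clr.py
```

```text
T [0.5901 0.0747 0.0911] [ 1.611  1.963 -0.592] [-0.4 -0.5 -2.4] 0.403 front edge a [-30.9 -29.6 -28.2 -27.1] p of front -23.5 23.8
[ 0.0019 -0.0017  0.0016]
top in hand 134 -30.737699849360425 11.4599922472471 -32.670076165668284 28.177301447921664
(0.593, 0.07, 0.094) clear 0.031 arm pt [ 0.62  -0.102  0.054] static [ 0.623 -0.132  0.044]
(0.612, -0.03, 0.08) clear 0.0 arm pt [ 0.626 -0.16   0.043] static [ 0.626 -0.161  0.043]
(0.6194, -0.067, 0.08) clear 0.001 arm pt [ 0.657 -0.167  0.043] static [ 0.656 -0.168  0.042]
(0.6194, -0.067, 0.069) clear 0.002 arm pt [ 0.623 -0.176  0.032] static [ 0.624 -0.176  0.033]
```

View pics/c10.png

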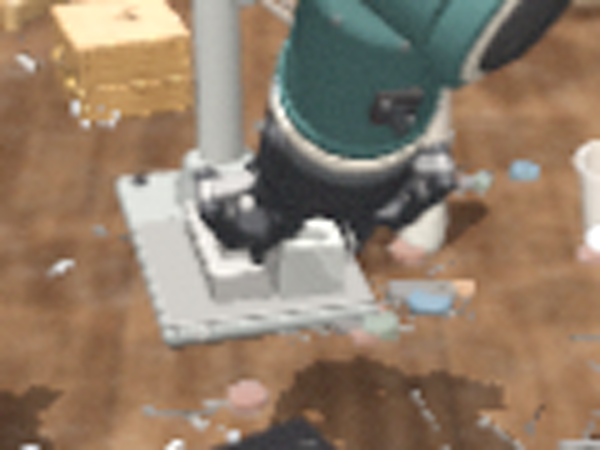

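The die is held upright with its pocket up, at crop (315,260) (picture 10). The zero clearances came from the already placed plates being counted as arm, so I redo the check without them.

```bash
sed -i 's/&(W\[...,2\]<.7); A/\&(W[...,2]<.7)\&~((np.hypot(W[...,0]-.63,W[...,1]+.1)<.12)\&(W[...,2]<.066)); A/' clr.py; python3 clr.py
```

```text
(0.593, 0.07, 0.094) clear 0.133 arm pt [0.597 0.059 0.114] static [ 0.619 -0.044  0.195]
(0.612, -0.03, 0.08) clear 0.066 arm pt [0.615 0.007 0.154] static [ 0.619 -0.044  0.195]
(0.6194, -0.067, 0.08) clear 0.031 arm pt [ 0.604 -0.014  0.207] static [ 0.615 -0.04   0.218]
(0.6194, -0.067, 0.069) clear 0.034 arm pt [ 0.616 -0.011  0.191] static [ 0.619 -0.044  0.195]
```

>>> move_arm([
  [[0.002,-0.002,0.002],[0.04,-0.2,-0.05],1],
  [[0.002,-0.002,0.002],[0.1,-0.5,-0.1],1],
  [[0.002,-0.002,0.002],[0.17,-0.8,-0.1],1],
  [[0.002,-0.002,0.002],[0.21,-1.0,-0.1],1],
  [[0.002,-0.002,0.002],[0.21,-1.0,-0.1],1],
])

```text
time: 26.38
tool_pos: [0.6114, -0.0272, 0.082]
tcp_rot: [1.609, 1.963, -0.584]
wrist_force: [-0.2, -0.3, -2.7]
width: 0.403
```

>>> move_arm([
  [[0,0,0],[0.04,-0.2,0],1],
  [[0,0,0],[0.08,-0.36,0],1],
  [[0,0,0],[0.09,-0.42,0],1],
  [[0,0,0],[0.09,-0.42,0],1],
  [[0,0,0],[0.09,-0.42,0],1],
])

```text
time: 27.0
tool_pos: [0.6208, -0.067, 0.082]
tcp_rot: [1.606, 1.965, -0.582]
wrist_force: [0.3, -0.1, -1.4]
width: 0.403
```

```bash
python3 - <<'E'
from hand import *
inhand(-.011,.02)
s=status.read_state(); print(((goal(-78.6,40)*Ro.from_rotvec(s['tcp_rot']).inv()).as_rotvec()/(np.pi/2)).round(4))
E
```

```text
T [ 0.6208 -0.067   0.082 ] [ 1.606  1.965 -0.582] [ 0.3 -0.1 -1.4] 0.403 front edge a [-31.8 -30.5 -28.9 -27.6] p of front -28.4 28.8
[-0.0002  0.0013 -0.0018]
```

>>> move_arm([
  [[0,0.001,-0.002],[0,-0.01,-0.04],1],
  [[0,0.001,-0.002],[0,-0.01,-0.08],1],
  [[0,0.001,-0.002],[0,-0.01,-0.11],1],
  [[0,0.001,-0.002],[0,-0.01,-0.12],1],
  [[0,0.001,-0.002],[0,-0.01,-0.12],1],
])

```text
time: 27.68
tool_pos: [0.6208, -0.0683, 0.0699]
tcp_rot: [1.609, 1.964, -0.585]
wrist_force: [-0.2, -0.1, -1.3]
width: 0.404
```

>>> move_arm([
  [[0,0,0],[0,0,-0.006],1],
  [[0,0,0],[0,0,-0.012],1],
  [[0,0,0],[0,0,-0.012],1],
])

```text
time: 28.05
tool_pos: [0.6209, -0.0683, 0.0689]
tcp_rot: [1.609, 1.964, -0.585]
wrist_force: [0.3, -0.3, -2.8]
width: 0.405
```

>>> move_arm([
  [[0,0,0],[0,0,-0.005],1],
  [[0,0,0],[0,0,-0.01],1],
  [[0,0,0],[0,0,-0.01],1],
])

```text
time: 28.42
tool_pos: [0.621, -0.0684, 0.0688]
tcp_rot: [1.609, 1.963, -0.586]
wrist_force: [-3.7, 1.3, 5.1]
width: 0.404
```

>>> move_arm([
  [[0,0,0],[0,0,0],0.5],
  [[0,0,0],[0,0,0],0.1],
  [[0,0,0],[0,0,0],-0.2],
  [[0,0,0],[0,0,0],-0.6],
  [[0,0,0],[0,0,0],-1],
  [[0,0,0],[0,0,0],-1],
])

```text
time: 29.18
tool_pos: [0.6208, -0.0683, 0.0678]
tcp_rot: [1.609, 1.964, -0.585]
wrist_force: [0.1, -0.1, -0.9]
width: 0.998
```

>>> move_arm([
  [[0,0,0],[-0.03,0.15,0.18],-1],
  [[0,0,0],[-0.07,0.36,0.36],-1],
  [[0,0,0],[-0.12,0.65,0.4],-1],
  [[0,0,0],[-0.2,1.0,0.4],-1],
])

```text
time: 29.68
tool_pos: [0.6015, 0.0336, 0.1103]
tcp_rot: [1.61, 1.963, -0.581]
wrist_force: [-0.9, -0.6, 0.3]
width: 1.0
```

>>> move_arm([
  [[0,0,0],[-0.3,0.4,0.5],-1],
  [[0,0,0],[-0.7,0.8,0.8],-1],
  [[0,0,0],[-0.9,0.9,1.0],-1],
  [[0,0,0],[-0.9,0.9,1.0],-1],
])

```text
time: 30.18
tool_pos: [0.5111, 0.1247, 0.2113]
tcp_rot: [1.607, 1.965, -0.576]
wrist_force: [1.8, -0.1, 0.1]
width: 1.004
```

```bash
python3 - <<'E'
from hand import *
s=status.read_state(); print(s['tool_pos'].round(4),s['q'].round(2))
for n in('top','side'):
    im,d_=snap(n,n+'8'); W=cloud(n,d_)
    for z,r,t in((.086,.04,.005),(.056,.06,.005),(.036,.08,.005)):
        m=(abs(W[...,2]-z)<t)&(np.hypot(W[...,0]-.618,W[...,1]+.06)<r)
        ext(n,z,t,r,d_); 
        if m.sum()>5: print(cv2.minAreaRect((W[m][:,:2]*1000).astype(np.float32)))
    m=(W[...,2]>.262)&(np.hypot(W[...,0]-.618,W[...,1]+.06)<.035)&(W[...,2]<.285); P=(W[m][:,:2]-P0)*1000
    print('knob',n,np.c_[[P@d,P@p]].min(1).round(1),np.c_[[P@d,P@p]].max(1).round(1),W[m][:,2].max(), cv2.minEnclosingCircle((W[m][:,:2]*1000).astype(np.float32)))
im=np.load('pics/side8.npz')['im']; t=np.load('pics/top8.npz')['im']
a=cv2.resize(im[150:270,200:320],None,fx=3.3,fy=3.3,interpolation=cv2.INTER_CUBIC);b=cv2.resize(t[140:260,240:360],None,fx=3.3,fy=3.3,interpolation=cv2.INTER_CUBIC)
cv2.imwrite('pics/c11.png',np.hstack([a,b])[:,:,::-1])
E
```

```text
[0.5111 0.1247 0.2113] [ 0.59  0.16  1.92 -0.65  1.4   0.62]
top 0.086 102 along d [-15.7 -15.5  20.2  20.5] p [-18.4 -18.   17.8  18.8]
((618.72216796875, -62.363670349121094), (37.140987396240234, 35.97296142578125), 10.485869407653809)
top 0.056 220 along d [-34.  -33.9  35.   35.8] p [-25.6 -25.2  24.4  25. ]
((617.8538208007812, -60.95274353027344), (50.48830032348633, 69.76099395751953), 11.519861221313477)
top 0.036 333 along d [-49.4 -49.   76.4  78.7] p [-35.5 -34.2  33.6  34.2]
((620.727294921875, -74.4591293334961), (69.2386703491211, 128.26919555664062), 12.207539558410645)
knob top [-18.  -16.8] [18.1 19.7] 0.2777772192591442 ((619.374267578125, -59.17746353149414), 18.696805953979492)
side 0.086 66 along d [-19.9 -19.8  21.2  21.3] p [-15.9 -15.7  19.4  19.8]
((620.1497192382812, -60.395484924316406), (35.601959228515625, 41.295894622802734), 11.917521476745605)
side 0.056 118 along d [-40.  -39.5  30.   31.9] p [-23.1 -23.1  26.3  26.8]
((618.9668579101562, -55.68602752685547), (49.32905578613281, 72.29983520507812), 11.98692512512207)
side 0.036 186 along d [-53.  -52.9  75.9  77. ] p [-33.6 -33.2  35.   35.8]
((621.4041137695312, -71.67254638671875), (69.12751007080078, 130.02426147460938), 11.949098587036133)
knob side [-22.8 -14.5] [12.3 19.7] 0.27558809409442603 ((620.0955200195312, -54.15824508666992), 17.69013214111328)
```

View pics/c11.png

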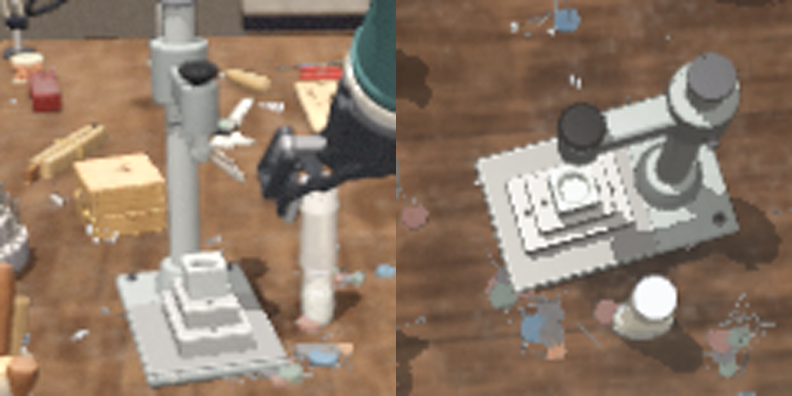

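The full stack is visible, with the die at left crop (205,270) and right crop (578,192) (picture 11). Both cameras put the die about 2 mm too far toward the column, relative to the small plate and the knob. I re-grasp it and shift it 2.2 mm toward the front.

>>> move_arm([
  [[0,0,0],[0.3,-0.3,-0.3],-1],
  [[0,0,0],[0.6,-0.6,-0.7],-1],
  [[0,0,0],[0.9,-0.9,-1.0],-1],
  [[0,0,0],[0.9,-0.9,-1.0],-1],
])

```text
time: 30.78
tool_pos: [0.5995, 0.0276, 0.1035]
tcp_rot: [1.613, 1.964, -0.596]
wrist_force: [-1.0, -0.9, -0.2]
width: 1.0
```

>>> move_arm([
  [[0,0,0],[0.08,-0.35,0],-1],
  [[0,0,0],[0.13,-0.64,-0.04],-1],
  [[0,0,0],[0.17,-0.85,-0.22],-1],
  [[0,0,0],[0.2,-1.0,-0.39],-1],
  [[0,0,0],[0.2,-1.0,-0.39],-1],
  [[0,0,0],[0.2,-1.0,-0.39],-1],
])

```text
time: 31.52
tool_pos: [0.621, -0.0678, 0.0689]
tcp_rot: [1.609, 1.964, -0.585]
wrist_force: [0.1, 0.0, 0.2]
width: 0.998
```

>>> move_arm([
  [[0,0,0],[0,0,0],-0.4],
  [[0,0,0],[0,0,0],0],
  [[0,0,0],[0,0,0],0.2],
  [[0,0,0],[0,0,0],1],
  [[0,0,0],[0,0,0],1],
  [[0,0,0],[0,0,0],1],
  [[0,0,0],[0,0,0.03],1],
  [[0,0,0],[0,0,0.04],1],
  [[0,0,0],[-0.004,0.022,0.04],1],
  [[0,0,0],[-0.004,0.022,0.04],1],
  [[0,0,0],[-0.004,0.022,0.04],1],
], grip_force=60)

```text
time: 32.9
tool_pos: [0.6203, -0.0661, 0.0727]
tcp_rot: [1.609, 1.964, -0.585]
wrist_force: [1.0, -0.4, -2.7]
width: 0.407
```

>>> move_arm([
  [[0,0,0],[0,0,-0.015],1],
  [[0,0,0],[0,0,-0.03],1],
  [[0,0,0],[0,0,-0.038],1],
  [[0,0,0],[0,0,-0.038],1],
])

```text
time: 33.4
tool_pos: [0.6205, -0.0661, 0.0695]
tcp_rot: [1.609, 1.964, -0.585]
wrist_force: [-1.5, 0.3, 1.5]
width: 0.41
```

>>> move_arm([
  [[0,0,0],[0,0,-0.002],0.5],
  [[0,0,0],[0,0,-0.002],0.1],
  [[0,0,0],[0,0,-0.002],-0.2],
  [[0,0,0],[0,0,-0.002],-0.6],
  [[0,0,0],[0,0,-0.002],-1],
  [[0,0,0],[0,0,-0.002],-1],
])

```text
time: 34.15
tool_pos: [0.6204, -0.0661, 0.0688]
tcp_rot: [1.609, 1.964, -0.585]
wrist_force: [0.7, 0.6, 0.5]
width: 1.0
```

>>> move_arm([
  [[0,0,0],[-0.03,0.15,0.18],-1],
  [[0,0,0],[-0.07,0.36,0.36],-1],
  [[0,0,0],[-0.12,0.65,0.4],-1],
  [[0,0,0],[-0.2,1.0,0.4],-1],
])

```text
time: 34.65
tool_pos: [0.6011, 0.0357, 0.1113]
tcp_rot: [1.61, 1.963, -0.581]
wrist_force: [0.5, -0.0, -1.0]
width: 1.002
```

>>> move_arm([
  [[0,0,0],[-0.3,0.4,0.5],-1],
  [[0,0,0],[-0.7,0.8,0.8],-1],
  [[0,0,0],[-0.9,0.9,1.0],-1],
  [[0,0,0],[-0.9,0.9,1.0],-1],
])

```text
time: 35.15
tool_pos: [0.5107, 0.1269, 0.2123]
tcp_rot: [1.607, 1.965, -0.576]
wrist_force: [-0.0, -0.3, 0.1]
width: 0.997
```

```bash
python3 - <<'E'
from hand import *
s=status.read_state(); print(s['tool_pos'].round(4),s['q'].round(2))
for n in('top','side'):
    im,d_=snap(n,n+'9')
    for z,r,t in((.086,.04,.005),(.056,.06,.005),(.036,.08,.005)): ext(n,z,t,r,d_)
    W=cloud(n,d_); m=(W[...,2]>.262)&(np.hypot(W[...,0]-.618,W[...,1]+.06)<.035)&(W[...,2]<.285); print('knob z',np.percentile(W[m][:,2],[50,90,100]).round(4))
G=goal(-78.6,0); R=Ro.from_rotvec(s['tcp_rot']); print('turn',((G*R.inv()).as_rotvec()/(np.pi/2)).round(3), wrist(0,1.9,G))
# pocket floor circle in top image
W=cloud('top',np.load('pics/top9.npz')['d']); m=(abs(W[...,2]-.074)<.006)&(np.hypot(W[...,0]-.618,W[...,1]+.06)<.016); P=(W[m][:,:2]-P0)*1000
print(len(P),(P@d).mean(),(P@p).mean())
E
```

```text
[0.5107 0.1269 0.2123] [ 0.6   0.17  1.92 -0.65  1.41  0.62]
top 0.086 96 along d [-17.6 -17.3  18.1  18.4] p [-18.  -17.9  18.   18.7]
top 0.056 213 along d [-34.3 -33.7  35.7  36.2] p [-25.6 -25.1  24.6  25. ]
top 0.036 346 along d [-49.6 -49.1  77.5  79.9] p [-35.1 -34.   33.2  34.8]
knob z [0.2739 0.2767 0.2784]
side 0.086 66 along d [-22.8 -21.5  18.5  18.7] p [-16.3 -15.8  19.4  19.5]
side 0.056 112 along d [-37.9 -37.5  32.2  33. ] p [-23.4 -22.8  26.4  26.5]
side 0.036 181 along d [-55.3 -54.4  73.5  75.2] p [-32.8 -32.6  35.2  35.6]
knob z [0.2721 0.2746 0.2757]
turn [ 0.433  0.092 -0.001] [-5.55111512e-17  1.24159265e+00 -1.98967535e-01]
56 1.4201191252899465 1.5390094339277671
```

Die and plates now agree with the knob axis to about 1 mm in both cameras. Next I shut and straighten the hand, move over the knob and press.

>>> move_arm([
  [[0.1,0.02,0],[0,0,0.3],0],
  [[0.2,0.04,0],[0,0,0.6],1],
  [[0.3,0.065,0],[0,0,0.9],1],
  [[0.433,0.092,0],[0,0,1.0],1],
  [[0.433,0.092,0],[0,0,1.0],1],
])

```text
time: 35.88
tool_pos: [0.512, 0.1206, 0.31]
tcp_rot: [-1.995, -2.425, 0.008]
wrist_force: [0.1, 0.7, -0.5]
width: -0.006
```

>>> move_arm([
  [[0,0,0],[0.2,-0.4,0.3],1],
  [[0,0,0],[0.4,-0.8,0.3],1],
  [[0,0,0],[0.55,-1.0,0.3],1],
])

```text
time: 36.25
tool_pos: [0.5656, 0.0223, 0.3367]
tcp_rot: [-1.988, -2.428, 0.016]
wrist_force: [-0.2, -0.3, -0.2]
width: -0.003
```

>>> move_arm([
  [[0,0,0],[0.3,-0.4,0],1],
  [[0,0,0],[0.53,-0.87,0],1],
  [[0,0,0],[0.53,-0.87,-0.2],1],
  [[0,0,0],[0.53,-0.87,-0.4],1],
  [[0,0,0],[0.53,-0.87,-0.4],1],
])

```text
time: 36.88
tool_pos: [0.6161, -0.0614, 0.2945]
tcp_rot: [-1.981, -2.427, 0.017]
wrist_force: [-0.7, 0.0, -0.5]
width: 0.003
```

```bash
python3 - <<'E'
from hand import *
s=status.read_state(); print(s['tool_pos'].round(4),s['q'].round(2),s['wrist_force'].round(1)); print('turn',((goal(-78.6,0)*Ro.from_rotvec(s['tcp_rot']).inv()).as_rotvec()/(np.pi/2)).round(3))
E
```

```text
[ 0.6161 -0.0614  0.2945] [-0.14  0.14  1.64 -0.    1.38 -0.34] [-0.7  0.  -0.5]
turn [ 0.002 -0.009 -0.002]
```

>>> move_arm([
  [[0,0,0],[0.03,0,-0.08],1],
  [[0,0,0],[0.03,0,-0.15],1],
  [[0,0,0],[0.03,0,-0.2],1],
  [[0,0,0],[0.03,0,-0.25],1],
  [[0,0,0],[0.03,0,-0.3],1],
])

```text
time: 37.5
tool_pos: [0.6216, -0.063, 0.2702]
tcp_rot: [-1.987, -2.431, 0.01]
wrist_force: [-2.1, -0.2, 6.3]
width: 0.001
```

>>> move_arm([
  [[0,0,0],[0,0,-0.06],1],
  [[0,0,0],[0,0,-0.12],1],
  [[0,0,0],[0,0,-0.18],1],
  [[0,0,0],[0,0,-0.24],1],
  [[0,0,0],[0,0,-0.3],1],
  [[0,0,0],[0,0,-0.36],1],
  [[0,0,0],[0,0,-0.42],1],
  [[0,0,0],[0,0,-0.48],1],
  [[0,0,0],[0,0,-0.54],1],
  [[0,0,0],[0,0,-0.6],1],
  [[0,0,0],[0,0,-0.66],1],
  [[0,0,0],[0,0,-0.72],1],
  [[0,0,0],[0,0,-0.78],1],
  [[0,0,0],[0,0,-0.78],1],
])

```text
time: 39.25
tool_pos: [0.6216, -0.063, 0.1914]
tcp_rot: [-1.987, -2.431, 0.01]
wrist_force: [-1.0, 0.7, 3.2]
width: 0.003
```

```bash
python3 - <<'E'
from hand import *
s=status.read_state(); print(s['tool_pos'].round(4),s['wrist_force'].round(1))
for n in('top','side'):
    im,d_=snap(n,n+'10')
    for z,r,t in((.086,.04,.004),(.056,.06,.004),(.036,.08,.004)): ext(n,z,t,r,d_)
E
```

```text
[ 0.6216 -0.063   0.1914] [-1.   0.7  3.2]
top 0.086 8 along d [-16.7 -16.7 -11.3 -11.2] p [ 8.3  8.4 16.4 16.5]
top 0.056 8 along d [-28.2 -28.  -17.8 -17.7] p [19.8 19.8 24.6 24.6]
top 0.036 20 along d [-22.  -21.8  76.   76.3] p [-10.7 -10.   33.8  33.9]
side 0.086 61 along d [-21.7 -21.7  18.8  19.1] p [-16.2 -16.2  19.2  19.2]
side 0.056 107 along d [-40.6 -39.2  29.7  32.3] p [-23.6 -22.9  26.4  26.4]
side 0.036 161 along d [-55.2 -54.4  73.1  76.1] p [-32.9 -32.6  35.1  35.4]
```

>>> move_arm([
  [[0,0,0],[0,0,-0.04],1],
  [[0,0,0],[0,0,-0.08],1],
  [[0,0,0],[0,0,-0.12],1],
  [[0,0,0],[0,0,-0.15],1],
  [[0,0,0],[0,0,-0.18],1],
  [[0,0,0],[0,0,-0.2],1],
  [[0,0,0],[0,0,-0.22],1],
])

```text
time: 40.22
tool_pos: [0.6216, -0.063, 0.1699]
tcp_rot: [-1.987, -2.431, 0.01]
wrist_force: [-3.3, 0.8, 6.2]
width: -0.005
```

>>> move_arm([
  [[0,0,0],[0,0,-0.015],1],
  [[0,0,0],[0,0,-0.03],1],
  [[0,0,0],[0,0,-0.04],1],
])

```text
time: 40.6
tool_pos: [0.6217, -0.063, 0.1658]
tcp_rot: [-1.987, -2.431, 0.01]
wrist_force: [-2.5, 1.0, 5.6]
width: -0.003
```

>>> move_arm([
  [[0,0,0],[0,0,-0.01],1],
  [[0,0,0],[0,0,-0.015],1],
])

```text
time: 40.85
tool_pos: [0.6217, -0.063, 0.1643]
tcp_rot: [-1.987, -2.431, 0.01]
wrist_force: [-1.3, 0.9, 5.5]
width: 0.002
```

>>> move_arm([
  [[0,0,0],[0,0,-0.01],1],
  [[0,0,0],[0,0,-0.01],1],
])

```text
time: 41.1
tool_pos: [0.6216, -0.063, 0.1635]
tcp_rot: [-1.987, -2.431, 0.01]
wrist_force: [-3.1, 1.1, 7.2]
width: 0.0
```

>>> move_arm([
  [[0,0,0],[0,0,-0.007],1],
  [[0,0,0],[0,0,-0.014],1],
])

```text
time: 41.35
tool_pos: [0.6217, -0.063, 0.1634]
tcp_rot: [-1.987, -2.431, 0.01]
wrist_force: [-6.6, 1.5, 13.1]
width: 0.003
```

>>> move_arm([
  [[0,0,0],[0,0,-0.007],1],
  [[0,0,0],[0,0,-0.007],1],
])

```text
time: 41.6
tool_pos: [0.6217, -0.063, 0.1633]
tcp_rot: [-1.987, -2.432, 0.01]
wrist_force: [-7.0, 2.1, 14.2]
width: -0.001
```

>>> move_arm([
  [[0,0,0],[0,0,0.1],1],
  [[0,0,0],[0,0,0.4],1],
  [[0,0,0],[0,0,1.0],1],
  [[0,0,0],[0,0,1.0],1],
])

```text
time: 42.1
tool_pos: [0.6253, -0.0638, 0.2671]
tcp_rot: [1.983, 2.426, -0.001]
wrist_force: [0.6, 0.2, 0.7]
width: -0.003
```

>>> move_arm([
  [[0,0,0],[0,0,0.8],1],
  [[0,0,0],[-0.3,0.4,0.8],1],
  [[0,0,0],[-0.7,0.9,0.8],1],
  [[0,0,0],[-0.7,0.9,0.8],1],
])

```text
time: 42.6
tool_pos: [0.5495, 0.0293, 0.3402]
tcp_rot: [-1.982, -2.434, 0.01]
wrist_force: [-0.4, -0.5, -0.7]
width: 0.001
```

```bash
python3 - <<'E'
from hand import *
from m import top_rect
s=status.read_state(); print(s['tool_pos'].round(4),s['wrist_force'].round(1))
D0={}
for n in('top','side'):
    im,d_=snap(n,n+'11')
    for z,r,t in((.086,.04,.004),(.056,.06,.004),(.036,.08,.004)): ext(n,z,t,r,d_)
    W=cloud(n,d_); m=(W[...,2]>.145)&(np.hypot(W[...,0]-.618,W[...,1]+.06)<.03)&(W[...,2]<.19); print('knob z',np.percentile(W[m][:,2],[50,90,100]).round(4))
    W0=cloud(n,np.load(f'pics/{n}0.npz')['d'])
    for nm,c,h in(('bottle',(.508,-.113),(.14,.15)),('jar',(.754,.116),(.05,.2)),('bur',(.749,.209),(.02,.07)),('cup',(.372,-.13),(.02,.07))):
        o=[]
        for w in(W0,W):
            k=(np.hypot(w[...,0]-c[0],w[...,1]-c[1])<.055)&(w[...,2]>h[0])&(w[...,2]<h[1]); o.append(w[k].mean(0).round(4) if k.sum()>5 else None)
        print(n,nm,o)
im=np.load('pics/side11.npz')['im']; t=np.load('pics/top11.npz')['im']
a=cv2.resize(im[150:310,170:370],None,fx=2.5,fy=2.5,interpolation=cv2.INTER_CUBIC);b=cv2.resize(t[135:265,240:360],None,fx=2.5,fy=400/130,interpolation=cv2.INTER_CUBIC)
cv2.imwrite('pics/c12.png',np.hstack([a,b])[:,:,::-1])
E
```

```text
[0.5495 0.0293 0.3402] [-0.4 -0.5 -0.7]
top 0.086 3 along d [-16.7 -16.7  16.4  17. ] p [-15.1 -14.6  12.6  12.7]
top 0.056 119 along d [-34.2 -33.9  35.3  35.9] p [-24.3 -24.2  24.2  24.9]
top 0.036 202 along d [-49.5 -48.8  76.7  78. ] p [-35.4 -34.5  33.4  33.8]
knob z [0.1601 0.1655 0.1703]
top bottle [array([ 0.5084, -0.1165,  0.1443]), array([ 0.5081, -0.1165,  0.1444])]
top jar [array([0.7715, 0.1223, 0.115 ]), None]
top bur [array([0.7454, 0.201 , 0.0326]), array([0.7437, 0.2081, 0.0347])]
top cup [array([ 0.409 , -0.1002,  0.0569]), array([ 0.409 , -0.1002,  0.0569])]
side 0.086 60 along d [-23.7 -22.4  16.6  17. ] p [-15.4 -15.3  19.4  19.6]
side 0.056 106 along d [-39.  -38.4  29.9  33.3] p [-23.1 -22.6  26.2  26.3]
side 0.036 169 along d [-57.2 -55.3  54.8  74.1] p [-33.7 -32.7  35.3  35.6]
knob z [0.1599 0.1636 0.1658]
side bottle [array([ 0.5093, -0.1107,  0.1436]), array([ 0.5089, -0.1097,  0.1433])]
side jar [array([0.777 , 0.1353, 0.1064]), array([0.7768, 0.1352, 0.1065])]
side bur [array([0.7482, 0.2099, 0.0329]), array([0.7479, 0.2111, 0.0329])]
side cup [array([ 0.3722, -0.1197,  0.0469]), array([ 0.3725, -0.1192,  0.0467])]
```

View pics/c12.png

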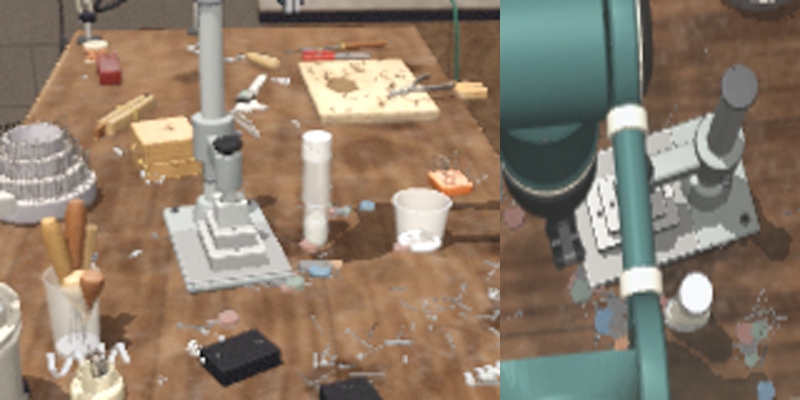

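The last picture (12) shows the head down in the die at left crop (228,180), the stack square, and all four bystanders in place. The robot is touching nothing, so I hand in.

```bash
python3 -c "
from h import *
print(order.finish_job())"
```

```text
the job is handed in; nothing more can be done
None
```

The stack is built and the press head is down in the die. I handed the job in at about 43 s with the robot clear of everything.

- **Stack:** the large plate, small plate and die went on in that order, each grasped and set down with a 40° lean. The die first landed about 2 mm too far toward the column, so I re-grasped it and shifted it 2.2 mm toward the front. After that the die, plates and knob axis agreed to about 1–1.5 mm in each camera, with nothing overhanging.
- **Press:** I pushed the knob down with the shut fingers. It slid at about 6–7 N and stopped firmly at 14 N with the knob top at z = 0.163 m. That is 0.117 m of travel, against about 0.116 m for fully home. After I let go, the cameras showed the knob still down.
- **Bystanders:** in the side camera the bottle, jar, bur stand and cup were within about 1.2 mm of where they started.

**Where the checks disagreed:**
- The two cameras disagree by 2–5 mm along the press axis, so I relied on positions relative to other parts in the same picture.
- At the end the arm hid most of the die and the jar from the top camera. The top view also put the bur stand 7 mm off, probably for the same reason. I relied on the side view for these.

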